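# Swing out the folding hook and hang the pail in its notch

### The arm

A 7-joint arm with a two-finger parallel gripper is mounted at the origin on the work surface. World frame = base frame: x ahead of the robot, y to its left, z up, the work surface at z = 0. Lengths are in m, angles in rad, forces in N, time in s.
With the tool pointing down it reaches from about 0.425 to 0.875 m from the base axis. Payload 8.4 kg.
Tool frame: the origin (TCP) lies between the finger pads; the fingertips stand 8 mm ahead of it and the grasp point (between the pads) lies 11 mm behind it; x points along the fingers, y is the direction in which the jaws open and shut, and the axes are right-handed (so a half turn about x gives the same grasp; the last joint's range is limited). The gripper opens to 87 mm and grips with 3 to 60 N. Pads are 19 mm wide; open, the fingers measure 117 mm over their backs; the gripper's body (75 mm by 190 mm) begins 51 mm behind the grasp point.
Start: joints at [1.149, 0.333, 0.04, 1.465, -0.013, 1.343, -0.059], TCP at [0.206, -0.616, 0.231] pointing down, gripper open.
Joint ranges: [-2.58, 2.58], [-0.38, 2.09], [-1.3, 1.39], [0.25, 2.4], [-1.5, 4.64], [0.08, 2.09], [-2.65, 2.65]. Speed limits (rad/s): [2.22, 2.22, 2.79, 2.79, 3.14, 3.14, 3.14].

### API

Orientations are given as a unit quaternion [w, x, y, z].
In Python, from plant import robot gives the robot as it stands.
- The arm moves only by the tool drive_tool, never from a script. Its argument "deltas" is a list of rows, each an object with "slide": the shift along the tool's x, y, z in mm, a list of three; "rotation": the turn, a rotation vector about the tool's x, y, z in rad, a list of three; "claw": the opening, from -1 (shut) to 1 (fully open). In form: [{"slide": [dx, dy, dz], "rotation": [wx, wy, wz], "claw": claw}, ...]. A call has 1 to 10 rows; each row shifts and turns the commanded pose from where the row before left it, along the tool's axes as they then stand; what a row does not reach is not made up. A row lasts 1/8 s, in which the tool goes at most 62.5 mm and 10.7 degrees, less where a joint would pass 70% of its speed; a pose out of reach is approached as far as the arm can. A call is refused whole if a number of a shift passes 62.5 or a number of a turn 0.188, either way. A call with a gripper value outside its range is refused whole. The fingers move at their own pace and stop on an object; "squeeze" is the grip in N (left out, the last holds). Time passes only in rows, so rows that do not move let the fingers close. It gives the time, the measured TCP pose, the force and the opening at its end, in the units of the state.
- robot.read_state(): the state, without advancing time (a new reading comes with each control period).
- robot.capture(name): name is "scene" or "side" or "wrist"; returns the picture (480x640x3 uint8, red, green, blue); there is no depth.
- robot.calibration(name): a dict with "fx", "fy", "cx", "cy" (pixels), "R" (3x3) and "t" (3): a world point X has camera coordinates R X + t. Camera axes: x right, y down, z forward; pixel columns grow to the right and rows downward; lengths in m; the calibration is good to about 2 mm. A picture is of the moment at which its call begins: read the wrist's pose just before it. calibration takes no time and is no camera call; for the wrist camera it gives the pose at the moment of the call.
- robot.close_job(): hands the job in, once; it reports no verdict.
The state is a dict: "clock": time; "joints": joint angles; "joint_vel": joint speeds; "tau": joint torques, N m; "ee_pos": TCP position; "ee_rot": TCP orientation; "force": force on the tool from outside, world axes, zero at the start; "wrist_torque": the same for the moment, N m; "finger_gap": opening from 0.0 (shut) to 1.0 (fully open).
Only numpy, scipy, OpenCV 4.12 (cv2) and the standard library are available. Lean on these libraries where they do the work, as an engineer would, in place of code of your own. Each camera call takes 0.05 s, during which the arm holds its last target.

### The job

Swing the folded steel hook on the counter's wooden board fully out against its stop, without forcing it there (well under 20 N). Then hang the small steel pail on it by the bail so that the bail wire drops into the notch in the hook's arm, pressing just as gently, and let go so that it hangs still; the notch can sit anywhere along the middle of the arm, so feel for it. Leave the jars and the cheese where they are.

Things in the scene. Friction and masses are not known exactly. Their poses are not given: they have to be found in the camera images.
- hook (a joint): Swing angle of the folding hook about its upright hinge: 0 = flat along the board, grows as it swings out, 1.57 = square to the board, at its stop. Starts at 0 to 0.25. Stiff hinge: 2 to 3 N at the finial moves it, and it stays where left. The hinge bracket springs: a push of 10 N on the finial against the stop moves it 3.5 mm on; 20 N (7 mm) bends it.
- hook_root (a point): Point on the hinge axis at mid height of the hook's arm, 185 mm above the table. Turns with the arm: y points along the arm to its free end, z up, x across. Opening turns the arm anticlockwise seen from above. The steel arm is 12 mm wide, from the hinge (y=0) to the finial (y=140 mm), underside at z=-8 mm, top at z=9 mm near the finial, 7 mm near the hinge.
- hook_sleeve (a point): Fixed point of the arm, 55 mm out from hook_root, 8 mm above it (height of the sleeve's top); same axes. Around it a steel sleeve, 14 mm wide, 78 mm long, is clamped on the arm; in its middle is a square-edged crosswise notch, 10 mm long (y), 7 mm deep. Each time it is clamped elsewhere: notch middle up to 16 mm to either side of this point along y, not measured: find it by feel.
- hook_tip (a point): Middle of the graspable part of the finial, a round upright steel post, 12 mm in diameter, at the arm's free end, 140 mm from the hinge axis, 25 mm above hook_root. Axes as hook_root. Its flat top is 15 mm above this point and 30 mm above the board's top, so it can be pinched from above; it may turn between the fingers.
- board_top (a point): Middle of the front edge of the top of the fixed upright dark wooden board that carries the hook: 260 mm long (y), 20 mm thick, 195 mm tall; its front looks along this point's -x, the way the hook swings out. The hinge axis stands 14 mm in front of it at y=-90 mm; the folded arm lies along +y.
- pail_grip (a point): Centre of the upright wooden grip on top of the pail's bail: 24 mm along its x, 16 mm along its y, 50 mm tall, z up; pinch it across its y. The pail (300 g, give or take a third) is an open steel vessel, 68 mm across the rim, 60 mm tall, standing on the table with this point 163 mm above it.
- pail_wire (a point): Middle of the bail's level top wire, 28 mm below pail_grip, 135 mm above the pail's underside; same axes. Wire 7 mm thick, straight along x for 40 mm, then down to the rim at x=+-32 mm; open for 71 mm below. The hook's arm goes through along y, either way round. This point is 4.5 mm above hook_root's height when in the notch, 11.5 mm when on the sleeve.
- olive_jar: Bystander: green glass jar with a brass-coloured lid, 68 mm across, 110 mm tall, origin under its centre.
- jam_jar: Bystander: amber jar with a dark steel lid, 62 mm across, 85 mm tall, origin under its centre.
- cheese: Bystander: small pale cheese wheel, 110 mm across, 44 mm tall, origin under its centre.
- pail: The whole pail, origin under its centre, z up, axes as pail_grip.
Not all that is in view belongs to the job. What is shaped like the pail but pink or yellow is not meant.

How it is judged:
By the outcome, as a careful person would: the job done as asked, in the order asked, and still so for the second after the job is handed in, with the robot touching nothing.
It also fails if it takes over 72 s, if anything falls off the work surface, if the arm or the gripper's body presses on something with over 40 N, if the wrist force passes 120 N, or if a joint passes its speed limit or range.

## Working session

There is one attempt and no reset: what is moved stays moved. The work goes in short steps, Python scripts to look and compute and a tool call to move; the robot and the scene stay as the last step left them, time stands still between calls to the robot, and variables do not carry over. Pictures are saved under pics/ and viewed, and the job is handed in when it is done.

Besides the shell and the picture viewer there is one more tool, called after "Call:" as name(argument=value, ...) on one line, values as JSON. drive_tool: Moves the arm, as the interface text tells. Its arguments: {"type":"object","properties":{"deltas":{"type":"array"},"squeeze":{"type":"number"}},"required":["deltas"]}

```bash
ls; mkdir -p pics
python3 - <<'E'
from plant import robot
import cv2
print(robot.read_state())
for n in ("scene","side","wrist"):
    c=robot.calibration(n); print(n,c)
    cv2.imwrite(f"pics/a_{n}.png",robot.capture(n)[:,:,::-1])
E
```

```text
pics
{'clock': 0.0, 'joints': array([ 1.14881405,  0.33390063,  0.03984586,  1.46626072, -0.01340333,
        1.34328974, -0.05851299]), 'joint_vel': array([ 7.26916396e-04,  1.39283474e-04, -2.96545679e-05, -2.17147335e-06,
        1.38505326e-03,  1.35030976e-03,  2.04586201e-04]), 'tau': array([-3.89545567e-04, -6.56357217e+01,  1.33502394e+00, -4.03797448e+01,
       -5.97555866e-02,  4.48640878e-02,  1.82537033e-04]), 'ee_pos': array([ 0.20603233, -0.61600866,  0.22967068]), 'ee_rot': array([-0.11307504, -0.69779403, -0.11417379,  0.69804145]), 'force': array([ 0.10180385, -0.31506312,  0.03619516]), 'wrist_torque': array([-0.02067643,  0.01074655, -0.08475963]), 'finger_gap': 1.0017940652207182}
scene {'fx': 446.61470446686326, 'fy': 446.61470446686326, 'cx': 322.6196962132214, 'cy': 238.8485779587122, 'R': array([[-0.32041309,  0.94710749, -0.01796843],
       [ 0.68527531,  0.21865392, -0.69468569],
       [-0.65401315, -0.23489971, -0.71908895]]), 't': array([ 0.19403479, -0.30119955,  1.50221066])}
side {'fx': 545.6571126981657, 'fy': 545.6571126981657, 'cx': 312.52348872334295, 'cy': 232.6830553130785, 'R': array([[-0.82913943, -0.558561  ,  0.02318206],
       [-0.30097147,  0.41105499, -0.86049403],
       [ 0.47110931, -0.72044667, -0.50893282]]), 't': array([0.48956201, 0.31381234, 0.90857454])}
wrist {'fx': 358.8197391480345, 'fy': 358.8197391480345, 'cx': 315.9540540852776, 'cy': 233.1980246355041, 'R': array([[ 3.17954520e-01, -9.48105526e-01, -9.13680237e-04],
       [-9.17315042e-01, -3.07872009e-01,  2.52483543e-01],
       [-2.39662339e-01, -7.94401509e-02, -9.67600757e-01]]), 't': array([-0.65026136, -0.03027732,  0.3906686 ])}
```

View pics/a_scene.png

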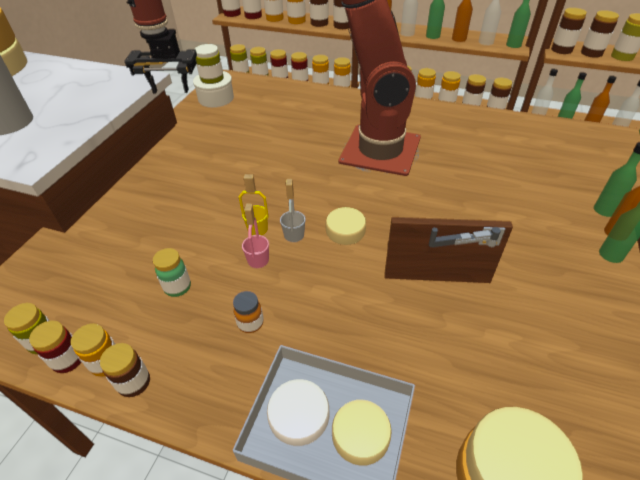

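View pics/a_side.png

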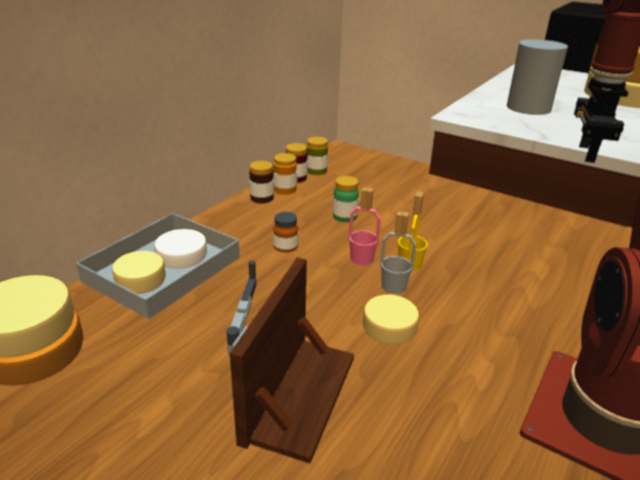

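View pics/a_wrist.png

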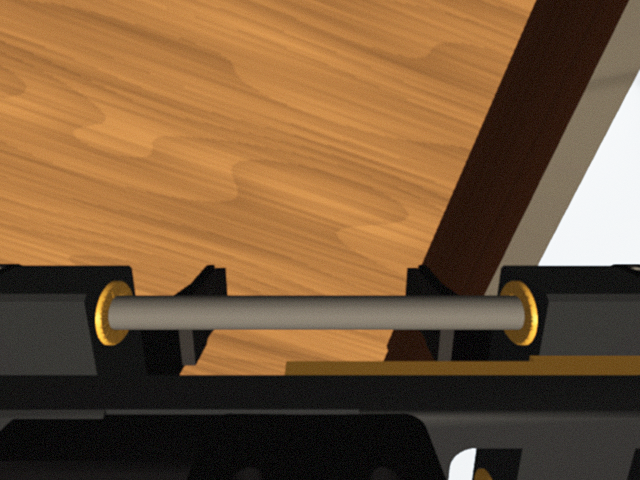

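Scene: board with hook at around (445,245), finial apparently at (435,240), hinge near (495,235). Grey pail at (293,230) with grip at (290,190). The pink and yellow pails stand near it, and the cheese is at (346,225). I'll zoom in.

Run:
```python
import cv2
a=cv2.imread("pics/a_scene.png"); b=cv2.imread("pics/a_side.png")
cv2.imwrite("pics/z1.png",cv2.resize(a[205:295,375:525],None,fx=5,fy=5,interpolation=2))
cv2.imwrite("pics/z2.png",cv2.resize(a[165:285,220:380],None,fx=5,fy=5,interpolation=2))
cv2.imwrite("pics/z3.png",cv2.resize(b[180:340,335:475],None,fx=3.75,fy=3.75,interpolation=2))
cv2.imwrite("pics/z4.png",cv2.resize(b[250:450,210:370],None,fx=3,fy=3,interpolation=2))
```

```text
(no output)
```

View pics/z1.png

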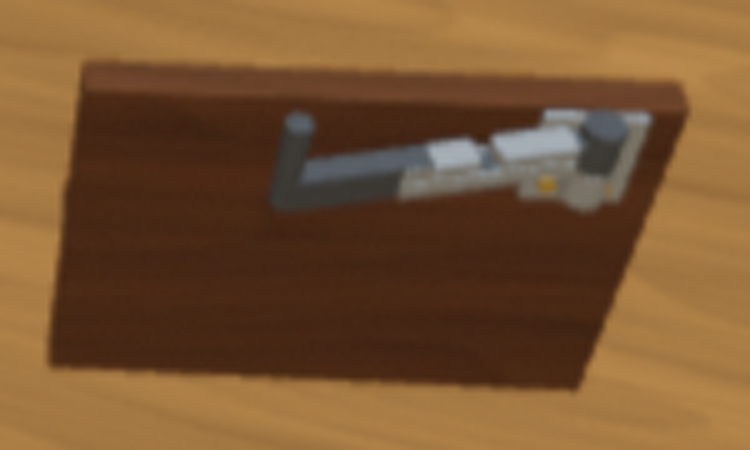

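View pics/z2.png

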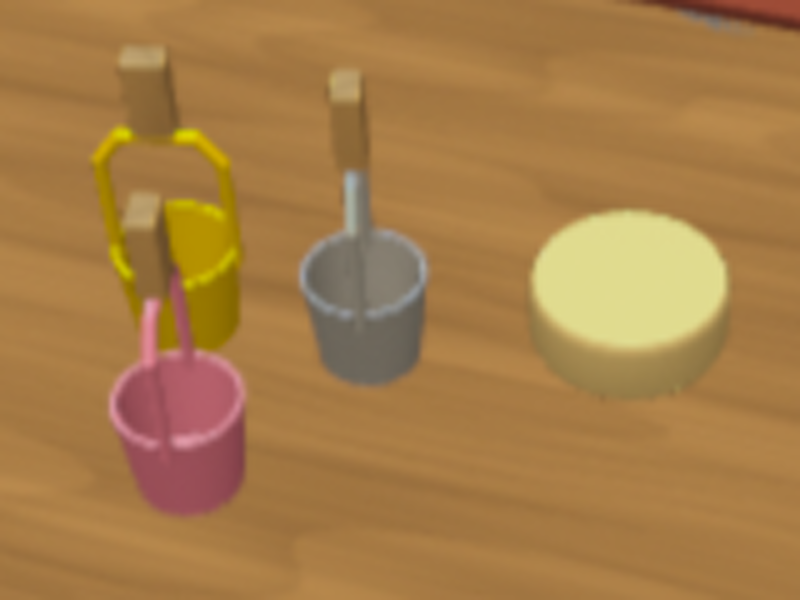

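View pics/z3.png

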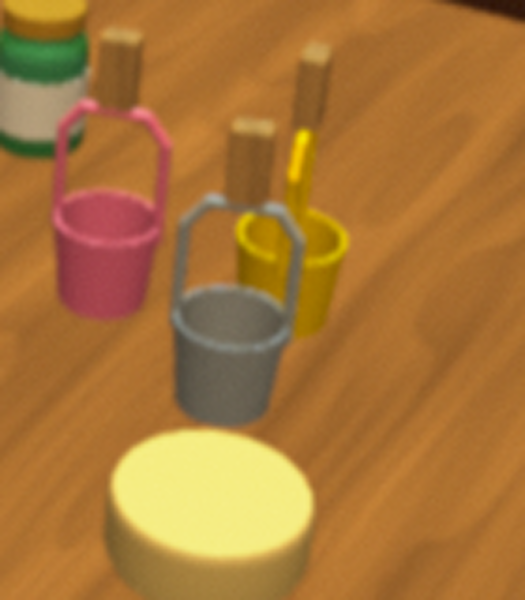

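View pics/z4.png

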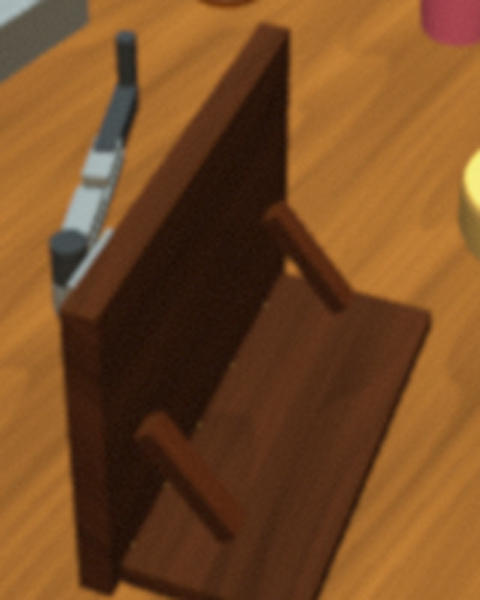

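```bash
cat > h.py <<'E'
import numpy as np
from scipy.optimize import least_squares
from scipy.spatial.transform import Rotation as Rn
from plant import robot
C={n:robot.calibration(n) for n in("scene","side")}
def proj(X,c):
    p=c["R"]@np.asarray(X,float)+c["t"]; return np.array([c["fx"]*p[0]/p[2]+c["cx"],c["fy"]*p[1]/p[2]+c["cy"]])
def tri(obs,z=None):  # obs [(cam,uv)]
    f=lambda X:np.concatenate([proj(np.r_[X[:2],z if z is not None else X[2]],c)-uv for c,uv in obs])
    r=least_squares(f,[0.4,-.1] if z is not None else [.4,-.1,.15]); return r.x,np.abs(r.fun).max().round(2)
def un(p,o,k): return (np.array(p)+.5)/k-.5+np.array(o)
z1=lambda *p:un(p,(375,205),5); z2=lambda *p:un(p,(220,165),5)
z3=lambda *p:un(p,(335,180),3.75); z4=lambda *p:un(p,(210,250),3)
S,D=C["scene"],C["side"]
E
python3 - <<'E'
from h import *
f=lambda *o,z=None:tri(o,z)
print("finial",f((S,z1(298,121)),(D,z4(125,38)),z=.225),f((S,z1(298,121)),(D,z4(125,38))))
print("pin",f((S,z1(604,122)),(D,z4(68,240))))
for n,a,b in (("FL",(83,93),(263,25)),("FR",(688,110),(63,308)),("BL",(84,63),(290,32)),("BR",(683,83),(100,320))):
    print(n,f((S,z1(*a)),(D,z4(*b)),z=.195),f((S,z1(*a)),z=.195)[0],f((D,z4(*b)),z=.195)[0])
print("griptop",f((S,z2(346,82)),(D,z3(253,125)),z=.188),f((S,z2(346,82)),(D,z3(253,125))))
print("gripbot",f((S,z2(350,167)),(D,z3(250,203)),z=.138))
print("rim",f((S,z2(364,272)),(D,z3(230,317)),z=.06))
print("wire ends",f((D,z3(212,200)),z=.135),f((D,z3(275,210)),z=.135))
print("knees rim",f((D,z3(177,318)),z=.06),f((D,z3(291,318)),z=.06))
print("rimedge bail scene",f((S,z2(349,236)),z=.06),f((S,z2(360,325)),z=.06))
print("notch",f((S,z1(483,157)),z=.19),f((D,z4(97,181)),z=.19))
print("cheese",f((S,z2(629,282)),(D,z3(212,495)),z=.044))
E
```

```text
finial (array([0.5609658 , 0.23259488]), np.float64(0.87)) (array([0.56113974, 0.23196798, 0.22285298]), np.float64(0.02))
pin (array([0.49620561, 0.35513203, 0.19839769]), np.float64(0.16))
FL (array([0.53587707, 0.13993953]), np.float64(2.08)) [0.54262163 0.14034009] [0.53208993 0.14243358]
FR (array([0.47056048, 0.38913439]), np.float64(1.26)) [0.47444809 0.38967039] [0.46964831 0.38893983]
BL (array([0.51825922, 0.1366633 ]), np.float64(1.62)) [0.52379141 0.13657654] [0.51510787 0.13925515]
BR (array([0.45195496, 0.38571165]), np.float64(1.85)) [0.4577202  0.38690803] [0.45080763 0.38514199]
griptop (array([ 0.46256512, -0.13204003]), np.float64(0.73)) (array([ 0.46243629, -0.13296447,  0.18628691]), np.float64(0.28))
gripbot (array([ 0.46174819, -0.13409387]), np.float64(2.52))
rim (array([ 0.46258366, -0.13220647]), np.float64(0.76))
wire ends (array([ 0.47937386, -0.12836681]), np.float64(0.0)) (array([ 0.44552907, -0.1394823 ]), np.float64(0.0))
knees rim (array([ 0.48638838, -0.1134054 ]), np.float64(0.0)) (array([ 0.43230576, -0.1526125 ]), np.float64(0.0))
rimedge bail scene (array([ 0.44138841, -0.14907466]), np.float64(0.0)) (array([ 0.50315173, -0.11842   ]), np.float64(0.0))
notch (array([0.5244528 , 0.30979189]), np.float64(0.0)) (array([0.52110884, 0.30468464]), np.float64(0.0))
cheese (array([4.06111993e-01, 2.07399318e-04]), np.float64(1.95))
```

```bash
cat >> h.py <<'E'
def st():
    s=robot.read_state(); q=s["ee_rot"]; M=Rn.from_quat([q[1],q[2],q[3],q[0]]).as_matrix(); return s,M
def rep():
    s,M=st(); print("t",round(s["clock"],2),"p",(s["ee_pos"]*1e3).round(1),"F",s["force"].round(2),"T",s["wrist_torque"].round(2),"gap",round(s["finger_gap"]*87,1),"q",s["joints"].round(2))
    print("x",M[:,0].round(3),"yyaw",np.degrees(np.arctan2(M[1,1],M[0,1])).round(2),"z",M[:,2].round(3))
def to(p,yaw_y=None):
    """tool-frame slide (mm) to reach world TCP p(m) and rotvec for tool down & y yaw(deg)"""
    s,M=st(); d=M.T@(np.array(p)-s["ee_pos"])*1e3; print("slide",d.round(1))
    if yaw_y is not None:
        a=np.radians(yaw_y); x=np.array([0,0,-1.]); y=np.array([np.cos(a),np.sin(a),0]); G=np.c_[x,y,np.cross(x,y)]
        print("rotvec",Rn.from_matrix(M.T@G).as_rotvec().round(4))
E
python3 - <<'E'
from h import *
rep()
f=np.array([.561,.2325]);h=np.array([.495,.3551]);print(np.hypot(*(f-h)),np.degrees(np.arctan2(*(f-h)[::-1])))
to([.561,.2325,.207],28); to([.561,.2325,.207],28-180)
E
```

```text
t 0.15 p [ 206.1 -616.1  229.9] F [-0.29  0.83  0.36] T [-0.01 -0.02 -0.01] gap 87.1 q [ 1.15  0.33  0.04  1.47 -0.01  1.34 -0.06]
x [-0.     0.001 -1.   ] yyaw -71.51 z [-0.948 -0.317  0.   ]
0.13923634582967198 -61.704818295607794
slide [  23.7 -692.2 -605.8]
rotvec [-1.7367e+00 -1.0000e-03  1.0000e-03]
slide [  23.7 -692.2 -605.8]
rotvec [1.4049e+00 9.0000e-04 1.0000e-03]
```

Run:
```python
from h import *
to([.42,-.155,.34],-63)
```

```text
slide [-109.7 -369.6 -349.1]
rotvec [-0.1485 -0.      0.0012]
```

Call:
drive_tool(deltas=[{"slide":[-20,-20,-20],"rotation":[0,0,0],"claw":1},{"slide":[-20,-40,-36],"rotation":[0,0,0],"claw":1},{"slide":[-20,-42,-40],"rotation":[0,0,0],"claw":1},{"slide":[-20,-42,-40],"rotation":[0,0,0],"claw":1},{"slide":[-20,-42,-40],"rotation":[0,0,0],"claw":1},{"slide":[-10,-42,-40],"rotation":[0,0,0],"claw":1},{"slide":[0,-42,-40],"rotation":[0,0,0],"claw":1},{"slide":[0,-42,-40],"rotation":[0,0,0],"claw":1},{"slide":[0,-40,-36],"rotation":[0,0,0],"claw":1},{"slide":[0,-18,-18],"rotation":[-0.149,0,0],"claw":1}])

```text
clock: 1.4
ee_pos: [0.4215, -0.1514, 0.3407]
ee_rot: [0.167, 0.687, 0.167, -0.687]
force: [-0.2, -0.8, 0.6]
finger_gap: 1.002
```

Call:
drive_tool(deltas=[{"slide":[0,0,0],"rotation":[0,0,0],"claw":1},{"slide":[0,0,0],"rotation":[0,0,0],"claw":1}])

```text
clock: 1.65
ee_pos: [0.4203, -0.1554, 0.3404]
ee_rot: [-0.164, -0.688, -0.164, 0.688]
force: [0.3, -0.8, -0.9]
finger_gap: 1.001
```

Run:
```python
from h import *
import cv2,pickle
rep()
c=robot.calibration("wrist"); im=robot.capture("wrist"); pickle.dump(c,open("cw1.pkl","wb"))
cv2.imwrite("pics/w1.png",im[:,:,::-1]); rep()
```

```text
t 1.65 p [ 420.3 -155.4  340.4] F [ 0.26 -0.76 -0.92] T [ 0.01 -0.03 -0.01] gap 87.1 q [ 0.69 -0.1  -0.39  1.72 -0.04  1.52 -0.8 ]
x [-0. -0. -1.] yyaw -63.13 z [-0.892 -0.452  0.   ]
t 1.7 p [ 420.2 -155.7  340.4] F [-0.36  0.27 -0.22] T [-0.06 -0.01 -0.03] gap 86.9 q [ 0.69 -0.1  -0.39  1.72 -0.04  1.52 -0.8 ]
x [-0. -0. -1.] yyaw -63.17 z [-0.892 -0.451  0.   ]
```

View pics/w1.png

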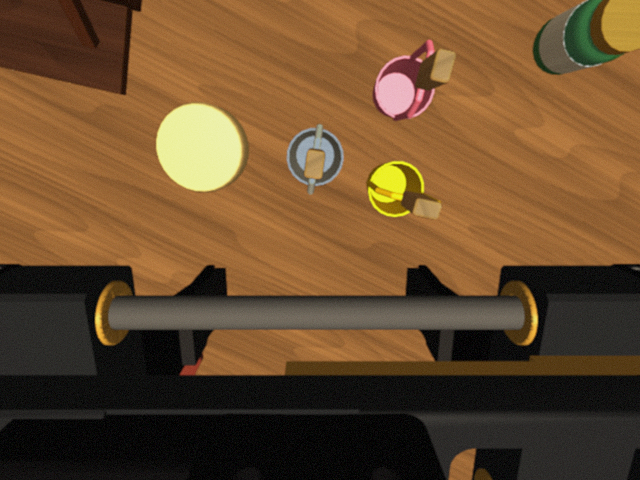

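The grey pail is at (315,157), with its bail running nearly vertically in the image. I'll measure its orientation from a zoom.

Run:
```python
import cv2
a=cv2.imread("pics/w1.png")
cv2.imwrite("pics/w1z.png",cv2.resize(a[115:205,275:355],None,fx=6.5,fy=6.5,interpolation=2))
```

```text
(no output)
```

View pics/w1z.png

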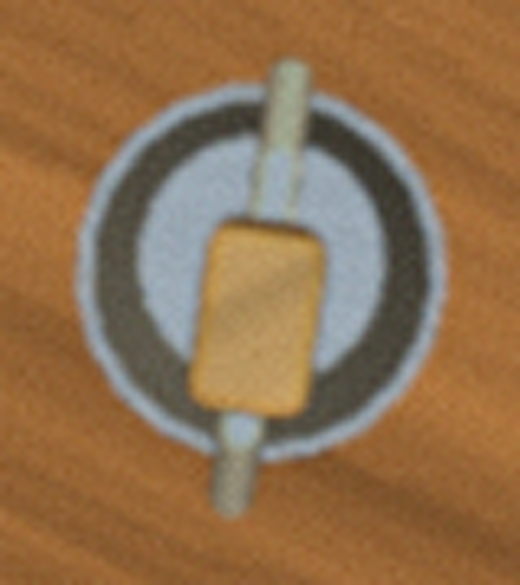

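Run:
```python
from h import *
import pickle
W=pickle.load(open("cw1.pkl","rb"))
u=lambda *p:un(p,(275,115),6.5)
g=lambda p,z:tri([(W,u(*p))],z)[0]
t=g((258,317),.188);print("top",t,"rim",g((262,272),.06))
a=np.array([g(p,.188) for p in((222,230),(316,238),(205,402),(296,408))])
d=(a[0]+a[1]-a[2]-a[3]);print("yaw long",np.degrees(np.arctan2(d[1],d[0])), np.hypot(*d)/2)
# wire ends at knees: x=+-~26, heights ~ .135
b=[g((291,75),.130),g((231,505),.130)];d=b[0]-b[1];print(b,np.degrees(np.arctan2(d[1],d[0])),np.hypot(*d))
# finial/pail combined
cg=lambda p,z:[(W,u(*p))]
print(tri([(S,z2(346,82)),(D,z3(253,125)),(W,u(258,317))],.188))
```

```text
top [ 0.46497531 -0.13238582] rim [ 0.46504549 -0.132612  ]
yaw long 20.576763190139726 0.021969557314545567
[array([ 0.49575614, -0.12211581]), array([ 0.43369995, -0.14319844])] 18.76439986615441 0.06553966905335612
(array([ 0.46457292, -0.13236917]), np.float64(1.15))
```

```bash
cat >> h.py <<'E'
def plan(p,yaw,n,prof=None):
    s,M=st(); p0=s["ee_pos"]; y0=np.degrees(np.arctan2(M[1,1],M[0,1])); dy=yaw-y0
    R0=M
    w=np.ones(n) if prof is None else np.array(prof,float); w/=w.sum()
    a=0
    G=lambda yd:(lambda a:np.c_[[0,0,-1.],[np.cos(a),np.sin(a),0],[np.sin(a),-np.cos(a),0]])(np.radians(yd))
    Mc=R0;pos=p0.copy();out=[]
    for k in range(n):
        a1=a+w[k]; tgt=p0+(np.array(p)-p0)*a1; Gt=G(y0+dy*a1)
        sl=(Mc.T@(tgt-pos)*1e3).round(1)
        rv=Rn.from_matrix(Mc.T@Gt).as_rotvec().round(3)
        out.append((sl.tolist(),rv.tolist())); pos=pos+Mc@sl/1e3; Mc=Mc@Rn.from_rotvec(rv).as_matrix(); a=a1
    for o in out: print(o)
E
python3 - <<'E'
from h import *
plan([.582,.193,.30],28,10,[.6]+[1]*8+[.6])
E
```

```text
([2.6, -15.5, -19.7], [-0.104, 0.0, 0.0])
([4.4, -22.4, -35.3], [-0.173, 0.0, 0.0])
([4.4, -15.9, -38.6], [-0.173, 0.0, 0.0])
([4.4, -9.0, -40.8], [-0.173, 0.0, 0.0])
([4.4, -1.9, -41.8], [-0.173, 0.0, 0.0])
([4.3, 5.3, -41.4], [-0.173, 0.0, 0.0])
([4.4, 12.4, -39.9], [-0.172, 0.0, 0.0])
([4.4, 19.0, -37.2], [-0.173, -0.0, 0.0])
([4.4, 25.2, -33.3], [-0.173, -0.0, 0.0])
([2.6, 18.3, -17.2], [-0.104, -0.0, 0.0])
```

Call:
drive_tool(deltas=[{"slide":[2.6,-15.5,-19.7],"rotation":[-0.104,0,0],"claw":1},{"slide":[4.4,-22.4,-35.3],"rotation":[-0.173,0,0],"claw":1},{"slide":[4.4,-15.9,-38.6],"rotation":[-0.173,0,0],"claw":1},{"slide":[4.4,-9,-40.8],"rotation":[-0.173,0,0],"claw":1},{"slide":[4.4,-1.9,-41.8],"rotation":[-0.173,0,0],"claw":1},{"slide":[4.3,5.3,-41.4],"rotation":[-0.173,0,0],"claw":1},{"slide":[4.4,12.4,-39.9],"rotation":[-0.172,0,0],"claw":1},{"slide":[4.4,19,-37.2],"rotation":[-0.173,0,0],"claw":1},{"slide":[4.4,25.2,-33.3],"rotation":[-0.173,0,0],"claw":1},{"slide":[2.6,18.3,-17.2],"rotation":[-0.104,0,0],"claw":1}])

```text
clock: 2.95
ee_pos: [0.5821, 0.1951, 0.2994]
ee_rot: [0.607, 0.362, 0.608, -0.363]
force: [0.2, -0.0, -1.2]
finger_gap: 0.998
```

Call:
drive_tool(deltas=[{"slide":[0,0,0],"rotation":[0,0,0],"claw":0.1},{"slide":[0,0,0],"rotation":[0,0,0],"claw":0.1},{"slide":[0,0,0],"rotation":[0,0,0],"claw":0.1}])

```text
clock: 3.32
ee_pos: [0.5816, 0.1931, 0.3005]
ee_rot: [0.606, 0.364, 0.606, -0.364]
force: [-0.4, -0.2, -0.2]
finger_gap: 0.743
```

Run:
```python
from h import *
import cv2,pickle
rep()
c=robot.calibration("wrist"); im=robot.capture("wrist"); pickle.dump(c,open("cw2.pkl","wb"))
cv2.imwrite("pics/w2.png",im[:,:,::-1])
```

```text
t 3.33 p [581.6 193.1 300.5] F [-0.44 -0.23 -0.21] T [ 0.01 -0.13  0.05] gap 64.6 q [ 0.21  0.32 -0.77  1.42  0.22  1.49 -0.07]
x [ 0.    -0.001 -1.   ] yyaw 27.99 z [ 0.469 -0.883  0.001]
```

View pics/w2.png

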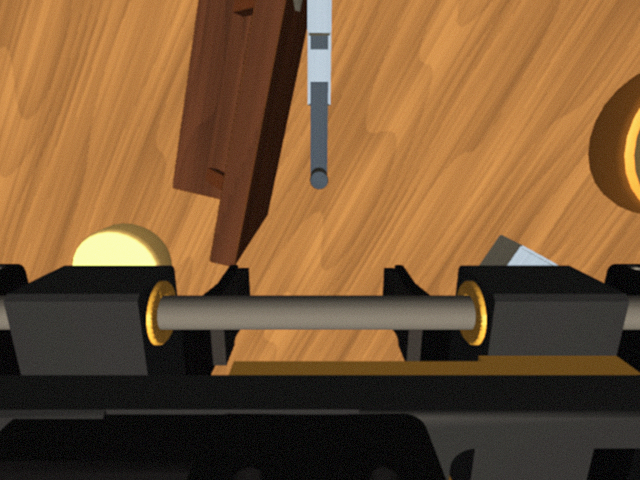

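The finial top is at (319,177). The notch spans rows 34–49 at column 319, and the sleeve's outer end is at row 104.

Run:
```python
from h import *
import pickle
W=pickle.load(open("cw2.pkl","rb"))
g=lambda p,z:tri([(W,np.array(p,float))],z)[0]
f=g((319,176.5),.225);print("finial",f)
f2,_=tri([(S,z1(298,121)),(D,z4(125,38)),(W,np.array((319,176.5)))],.225);print(f2,_)
h=np.array([.495,.3551]);print(np.hypot(*(f-h)))
for r,z in((33.5,.193),(49,.193),(104,.193),(82,.193)):
    x=g((319,r),z);print(r,140-np.hypot(*(x-f))*1e3)
plan([f[0],f[1],.235],28,3)
```

```text
finial [0.56302498 0.23413183]
[0.5626948 0.2338063] 1.52
0.13878291250550012
33.5 49.50492863803089
49 58.82723075599439
104 93.47384772177628
82 79.31230695931364
([21.9, 0.9, -14.9], [0.0, 0.001, -0.0])
([21.8, 1.0, -14.9], [0.0, -0.0, -0.0])
([21.9, 0.9, -14.9], [0.001, -0.0, -0.0])
```

Call:
drive_tool(deltas=[{"slide":[21.9,1,-15],"rotation":[0,0,0],"claw":0},{"slide":[21.9,1,-15],"rotation":[0,0,0],"claw":0},{"slide":[21.9,1,-15],"rotation":[0,0,0],"claw":-0.1},{"slide":[15,0,0],"rotation":[0,0,0],"claw":-0.2},{"slide":[13,0,0],"rotation":[0,0,0],"claw":-0.3},{"slide":[0,0,0],"rotation":[0,0,0],"claw":-0.4}], squeeze=6)

```text
clock: 4.12
ee_pos: [0.5629, 0.2346, 0.2058]
ee_rot: [0.606, 0.363, 0.607, -0.364]
force: [0.5, -0.1, 0.9]
finger_gap: 0.324
```

Run:
```python
from h import *
import cv2
rep()
cv2.imwrite("pics/w3.png",robot.capture("wrist")[:,:,::-1])
```

```text
t 4.12 p [562.9 234.6 205.8] F [ 0.5  -0.14  0.88] T [ 0.01 -0.09  0.01] gap 28.2 q [ 0.15  0.37 -0.78  1.57  0.26  1.32 -0.17]
x [-0.001 -0.001 -1.   ] yyaw 28.1 z [ 0.471 -0.882  0.   ]
```

View pics/w3.png

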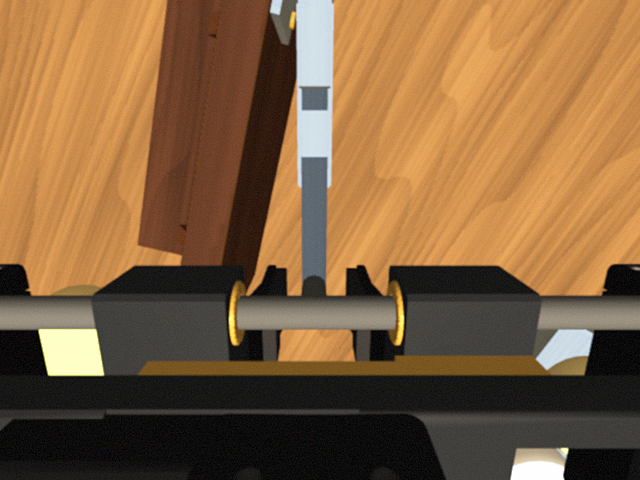

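The finial stands centred between the fingers. I'll close on it gently.

Call:
drive_tool(deltas=[{"slide":[0,0,0],"rotation":[0,0,0],"claw":-1},{"slide":[0,0,0],"rotation":[0,0,0],"claw":-1},{"slide":[0,0,0],"rotation":[0,0,0],"claw":-1},{"slide":[0,0,0],"rotation":[0,0,0],"claw":-1}], squeeze=6)

```text
clock: 4.68
ee_pos: [0.5628, 0.2356, 0.2067]
ee_rot: [0.607, 0.363, 0.607, -0.363]
force: [-1.3, -1.3, 2.3]
finger_gap: 0.135
```

Run:
```python
from h import *
rep()
```

```text
t 4.67 p [562.8 235.6 206.7] F [-1.33 -1.27  2.29] T [-0.43  0.08  0.05] gap 11.7 q [ 0.15  0.37 -0.78  1.57  0.26  1.32 -0.17]
x [ 0. -0. -1.] yyaw 28.17 z [ 0.472 -0.882  0.   ]
```

Call:
drive_tool(deltas=[{"slide":[0,4.2,-0.1],"rotation":[-0.03,0,0],"claw":-1},{"slide":[0,8.4,-0.3],"rotation":[-0.06,0,0],"claw":-1},{"slide":[0,8.4,-0.3],"rotation":[-0.06,0,0],"claw":-1},{"slide":[0,8.4,-0.3],"rotation":[-0.06,0,0],"claw":-1}])

```text
clock: 5.18
ee_pos: [0.5873, 0.2525, 0.2065]
ee_rot: [0.642, 0.297, 0.642, -0.297]
force: [-1.7, -1.4, 1.1]
finger_gap: 0.135
```

Run:
```python
from h import *
rep()
s,M=st();print(M.T@s["force"])
```

```text
t 5.17 p [587.3 252.5 206.5] F [-1.68 -1.39  1.05] T [-0.4   0.17 -0.01] gap 11.7 q [ 0.13  0.44 -0.8   1.49  0.32  1.35  0.  ]
x [-0. -0. -1.] yyaw 40.39 z [ 0.648 -0.762  0.   ]
[-1.05172875 -2.17735014 -0.03118612]
```

Call:
drive_tool(deltas=[{"slide":[0,12.6,-0.6],"rotation":[-0.09,0,0],"claw":-1},{"slide":[0,12.6,-0.6],"rotation":[-0.09,0,0],"claw":-1},{"slide":[0,12.6,-0.6],"rotation":[-0.09,0,0],"claw":-1},{"slide":[0,12.6,-0.6],"rotation":[-0.09,0,0],"claw":-1},{"slide":[0,12.6,-0.6],"rotation":[-0.09,0,0],"claw":-1},{"slide":[0,12.6,-0.6],"rotation":[-0.09,0,0],"claw":-1},{"slide":[0,12.6,-0.6],"rotation":[-0.09,0,0],"claw":-1},{"slide":[0,12.6,-0.6],"rotation":[-0.09,0,0],"claw":-1},{"slide":[0,12.6,-0.6],"rotation":[-0.09,0,0],"claw":-1},{"slide":[0,8.4,-0.3],"rotation":[-0.06,0,0],"claw":-1}])

```text
clock: 6.42
ee_pos: [0.6351, 0.3609, 0.2061]
ee_rot: [0.706, -0.002, 0.708, 0.002]
force: [-6.7, -3.2, 0.3]
finger_gap: 0.132
```

Run:
```python
from h import *
rep()
s,M=st();print(M.T@s["force"])
```

```text
t 6.42 p [635.1 360.9 206.1] F [-6.74 -3.16  0.31] T [-0.44  1.23 -0.01] gap 11.5 q [-0.03  0.68 -0.92  1.22  0.52  1.48  0.7 ]
x [-0.003 -0.    -1.   ] yyaw 90.34 z [ 1.     0.006 -0.003]
[-0.29214115 -3.11868371 -6.75994902]
```

Call:
drive_tool(deltas=[{"slide":[0,5.6,-1.5],"rotation":[-0.04,0,0],"claw":-1},{"slide":[0,5.6,-0.9],"rotation":[-0.04,0,0],"claw":-1},{"slide":[0,5.6,-0.3],"rotation":[-0.04,0,0],"claw":-1},{"slide":[0,2.8,-0.1],"rotation":[-0.02,0,0],"claw":-1}])

```text
clock: 6.92
ee_pos: [0.633, 0.3795, 0.2067]
ee_rot: [0.706, -0.05, 0.705, 0.05]
force: [2.7, -1.0, 2.7]
finger_gap: 0.137
```

Run:
```python
from h import *
rep()
s,M=st();print(M.T@s["force"])
```

```text
t 6.92 p [633.  379.5 206.7] F [ 2.71 -1.    2.71] T [-0.34 -0.61 -0.02] gap 11.9 q [-0.06  0.7  -0.94  1.2   0.54  1.49  0.8 ]
x [ 0.001  0.    -1.   ] yyaw 98.15 z [0.99  0.142 0.001]
[-2.70839543 -1.37377835  2.54416069]
```

Call:
drive_tool(deltas=[{"slide":[0,2,0.3],"rotation":[-0.0143,0,0],"claw":-1},{"slide":[0,2,0],"rotation":[-0.0143,0,0],"claw":-1},{"slide":[0,2,0],"rotation":[-0.0143,0,0],"claw":-1}])

```text
clock: 7.3
ee_pos: [0.6319, 0.3853, 0.2066]
ee_rot: [0.704, -0.065, 0.704, 0.065]
force: [1.0, -1.9, 1.6]
finger_gap: 0.136
```

```bash
cat >> h.py <<'E'
def tf():
    s,M=st(); print("p",(s["ee_pos"]*1e3).round(1),"Ftool",(M.T@s["force"]).round(2),"yyaw",np.degrees(np.arctan2(M[1,1],M[0,1])).round(2),"T",s["wrist_torque"].round(2))
E
python3 -c "
from h import *
tf()"
```

```text
p [631.9 385.3 206.6] Ftool [-1.62 -2.07  0.65] yyaw 100.58 T [-0.39 -0.39 -0.07]
```

Call:
drive_tool(deltas=[{"slide":[0,1,0],"rotation":[-0.0071,0,0],"claw":-1},{"slide":[0,1,0],"rotation":[-0.0071,0,0],"claw":-1}])

```text
clock: 7.55
ee_pos: [0.6314, 0.3873, 0.2066]
ee_rot: [0.704, -0.07, 0.704, 0.07]
force: [0.5, -2.0, 1.7]
finger_gap: 0.135
```

```bash
python3 -c "
from h import *
tf()"
```

```text
p [631.4 387.3 206.6] Ftool [-1.67 -2.03  0.09] yyaw 101.38 T [-0.37 -0.48  0.01]
```

Call:
drive_tool(deltas=[{"slide":[0,1,0],"rotation":[-0.0071,0,0],"claw":-1},{"slide":[0,1,0],"rotation":[-0.0071,0,0],"claw":-1}])

```text
clock: 7.8
ee_pos: [0.631, 0.3892, 0.2066]
ee_rot: [0.703, -0.075, 0.703, 0.075]
force: [1.0, -2.0, 1.6]
finger_gap: 0.134
```

Call:
drive_tool(deltas=[{"slide":[0,1,0],"rotation":[-0.0071,0,0],"claw":-1}])

```text
clock: 7.92
ee_pos: [0.6307, 0.3903, 0.2066]
ee_rot: [0.703, -0.078, 0.703, 0.078]
force: [1.3, -2.4, 1.4]
finger_gap: 0.134
```

```bash
python3 -c "
from h import *
tf()"
```

```text
p [630.7 390.3 206.6] Ftool [-1.42 -2.67  0.74] yyaw 102.61 T [-0.4  -0.36 -0.02]
```

Call:
drive_tool(deltas=[{"slide":[0,1,0],"rotation":[-0.0071,0,0],"claw":-1}])

```text
clock: 8.05
ee_pos: [0.6305, 0.3912, 0.2066]
ee_rot: [0.703, -0.08, 0.703, 0.08]
force: [0.5, -1.3, 1.0]
finger_gap: 0.133
```

Call:
drive_tool(deltas=[{"slide":[0,1,0],"rotation":[-0.0071,0,0],"claw":-1}])

```text
clock: 8.18
ee_pos: [0.6303, 0.392, 0.2065]
ee_rot: [0.702, -0.083, 0.702, 0.082]
force: [0.5, -4.0, 1.1]
finger_gap: 0.134
```

```bash
python3 -c "
from h import *
tf()"
```

```text
p [630.3 392.  206.5] Ftool [-1.14 -4.02 -0.45] yyaw 103.42 T [-0.78 -0.22  0.01]
```

Call:
drive_tool(deltas=[{"slide":[0,1,0],"rotation":[-0.0071,0,0],"claw":-1}])

```text
clock: 8.3
ee_pos: [0.6302, 0.3926, 0.2064]
ee_rot: [0.702, -0.085, 0.702, 0.085]
force: [1.2, -5.2, 2.2]
finger_gap: 0.135
```

Call:
drive_tool(deltas=[{"slide":[0,0.7,0],"rotation":[-0.005,0,0],"claw":-1}])

```text
clock: 8.43
ee_pos: [0.6301, 0.393, 0.2064]
ee_rot: [0.702, -0.087, 0.702, 0.086]
force: [-0.4, -6.4, 1.3]
finger_gap: 0.132
```

```bash
python3 -c "
from h import *
tf()"
```

```text
p [630.1 393.  206.4] Ftool [-1.26 -6.1  -1.95] yyaw 104.08 T [-1.27 -0.11  0.01]
```

Force climbs steadily, about 1.2 N per 0.4 mm, so the hook is at its stop at about 6 N. I'll ease off slightly and release.

Call:
drive_tool(deltas=[{"slide":[0,0.4,0],"rotation":[-0.003,0,0],"claw":-1},{"slide":[0,-0.4,0],"rotation":[0,0,0],"claw":-1},{"slide":[0,-0.4,0],"rotation":[0,0,0],"claw":-1}])

```text
clock: 8.8
ee_pos: [0.6302, 0.3928, 0.2064]
ee_rot: [0.701, -0.088, 0.702, 0.087]
force: [0.5, -4.3, 2.2]
finger_gap: 0.133
```

Call:
drive_tool(deltas=[{"slide":[0,0,0],"rotation":[0,0,0],"claw":-0.4},{"slide":[0,0,0],"rotation":[0,0,0],"claw":-0.4}])

```text
clock: 9.05
ee_pos: [0.6295, 0.3945, 0.2065]
ee_rot: [0.702, -0.088, 0.702, 0.089]
force: [0.5, 2.1, 0.3]
finger_gap: 0.265
```

```bash
python3 -c "
from h import *
rep();tf()"
```

```text
t 9.05 p [629.5 394.5 206.5] F [0.47 2.12 0.28] T [ 0.13 -0.14  0.09] gap 23.1 q [-0.08  0.71 -0.95  1.19  0.56  1.5   0.89]
x [-0.     0.001 -1.   ] yyaw 104.32 z [ 0.969  0.247 -0.   ]
p [629.5 394.5 206.5] Ftool [-0.28  1.94  0.98] yyaw 104.32 T [ 0.13 -0.14  0.09]
```

Call:
drive_tool(deltas=[{"slide":[0,-1,0],"rotation":[0,0,0],"claw":-0.3},{"slide":[-20,0,0],"rotation":[0,0,0],"claw":-0.3},{"slide":[-40,0,0],"rotation":[0,0,0],"claw":0},{"slide":[-40,0,20],"rotation":[0,0,0],"claw":0},{"slide":[-10,0,40],"rotation":[0,0,0],"claw":0},{"slide":[0,0,0],"rotation":[0,0,0],"claw":0}])

```text
clock: 9.8
ee_pos: [0.6903, 0.4078, 0.3177]
ee_rot: [0.702, -0.086, 0.701, 0.088]
force: [-0.4, 0.6, -0.3]
finger_gap: 0.497
```

Run:
```python
from h import *
import cv2,pickle
rep()
c=robot.calibration("wrist"); im=robot.capture("wrist"); pickle.dump(c,open("cw4.pkl","wb"))
cv2.imwrite("pics/w4.png",im[:,:,::-1])
cv2.imwrite("pics/b_scene.png",robot.capture("scene")[:,:,::-1])
```

```text
t 9.8 p [690.3 407.8 317.7] F [-0.42  0.64 -0.25] T [ 0.08 -0.1  -0.06] gap 43.3 q [-0.23  0.79 -0.91  0.76  0.61  1.78  1.  ]
x [ 0.001  0.003 -1.   ] yyaw 104.14 z [0.97  0.244 0.001]
```

View pics/w4.png

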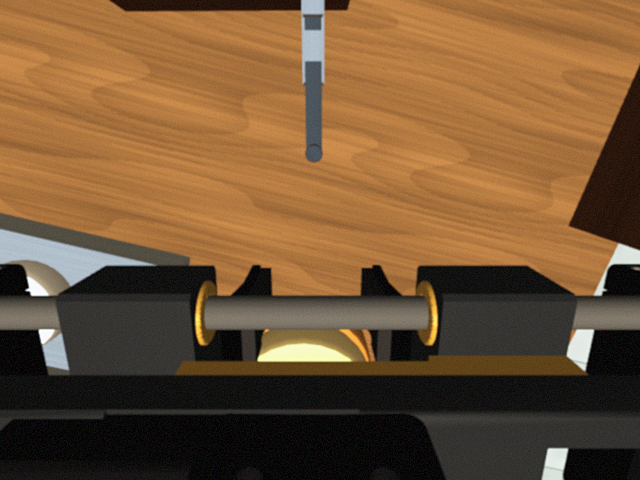

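The finial top is at (314,152), the notch spans rows about 14–29 at column 313, and the arm is square to the board.

```bash
python3 - <<'E'
from h import *
import pickle
W=pickle.load(open("cw4.pkl","rb"))
g=lambda p,z:tri([(W,np.array(p,float))],z)[0]
f=g((314,152),.225);print("finial",f)
m=g((313,21.),.186);d=f-m;print("notch mid",m,140-np.hypot(*d)*1e3,np.degrees(np.arctan2(d[1],d[0])))
for r in(14,29.5,84): print(r,140-np.hypot(*(g((313,r),.193)-f))*1e3)
a,b=g((127,10),.195),g((348,9),.195);d=a-b;print("board edge",a,b,np.degrees(np.arctan2(d[1],d[0])))
E
python3 -c "
import cv2
a=cv2.imread('pics/b_scene.png');cv2.imwrite('pics/b_z.png',cv2.resize(a[200:300,370:530],None,fx=5,fy=5,interpolation=2))"
```

```text
finial [0.63317265 0.39142298]
notch mid [0.54610604 0.36866773] 50.00891586551177 14.646883653462334
14 47.6340216589321
29.5 57.31299650658525
84 92.93071778043081
board edge [0.57338734 0.24378755] [0.5354866  0.39086888] -75.55006379796303
```

View pics/b_z.png

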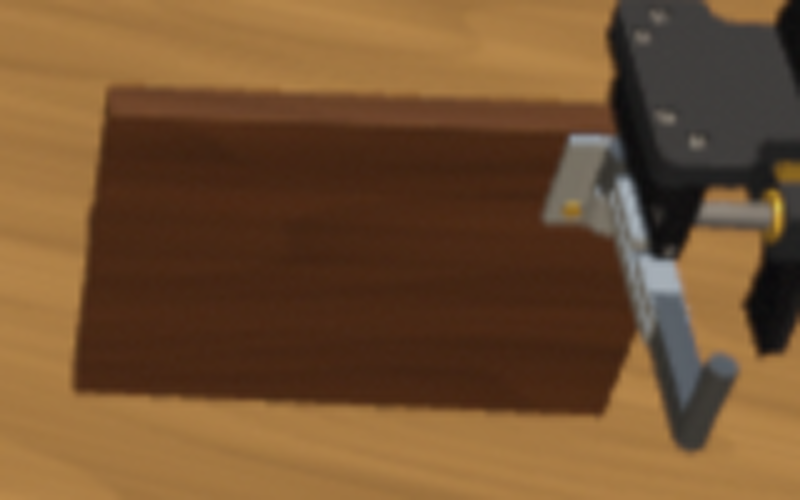

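Run:
```python
from h import *
plan([.465,-.1325,.26],-70.8,19,[.6]+[1]*17+[.6])
```

```text
([1.9, -15.5, -11.5], [0.101, -0.0, -0.001])
([3.1, -27.5, -16.5], [0.168, -0.0, -0.0])
([3.1, -30.0, -11.7], [0.168, -0.001, -0.0])
([3.1, -31.4, -6.5], [0.167, 0.0, -0.0])
([3.2, -32.1, -1.2], [0.168, 0.0, -0.0])
([3.1, -31.9, 4.2], [0.168, 0.0, -0.0])
([3.1, -30.7, 9.5], [0.168, 0.0, -0.0])
([3.1, -28.7, 14.5], [0.168, 0.0, -0.001])
([3.2, -25.8, 19.0], [0.168, 0.0, 0.0])
([3.1, -22.3, 23.2], [0.168, 0.0, 0.0])
([3.2, -18.1, 26.5], [0.168, 0.0, 0.0])
([3.1, -13.5, 29.2], [0.168, 0.0, 0.0])
([3.2, -8.3, 31.0], [0.168, 0.0, 0.0])
([3.1, -3.1, 32.0], [0.168, 0.0, 0.0])
([3.2, 2.3, 32.0], [0.168, 0.0, 0.0])
([3.1, 7.7, 31.2], [0.167, 0.0, -0.0])
([3.1, 12.7, 29.5], [0.168, 0.0, -0.0])
([3.2, 17.5, 27.0], [0.168, 0.0, -0.0])
([1.9, 13.1, 14.2], [0.101, 0.0, -0.0])
```

Call:
drive_tool(deltas=[{"slide":[1.9,-15.5,-11.5],"rotation":[0.101,0,0],"claw":0},{"slide":[3.1,-27.5,-16.5],"rotation":[0.168,0,0],"claw":0},{"slide":[3.1,-30,-11.7],"rotation":[0.168,0,0],"claw":0},{"slide":[3.1,-31.4,-6.5],"rotation":[0.168,0,0],"claw":0},{"slide":[3.1,-32.1,-1.2],"rotation":[0.168,0,0],"claw":0},{"slide":[3.1,-31.9,4.2],"rotation":[0.168,0,0],"claw":0},{"slide":[3.1,-30.7,9.5],"rotation":[0.168,0,0],"claw":0},{"slide":[3.1,-28.7,14.5],"rotation":[0.168,0,0],"claw":0},{"slide":[3.1,-25.8,19],"rotation":[0.168,0,0],"claw":0},{"slide":[3.1,-22.3,23.2],"rotation":[0.168,0,0],"claw":0}])

```text
clock: 11.15
ee_pos: [0.5686, 0.1214, 0.2867]
ee_rot: [0.548, 0.447, 0.548, -0.448]
force: [0.5, -0.0, 1.0]
finger_gap: 0.5
```

Call:
drive_tool(deltas=[{"slide":[3.1,-18.1,26.5],"rotation":[0.168,0,0],"claw":0},{"slide":[3.1,-13.5,29.2],"rotation":[0.168,0,0],"claw":0},{"slide":[3.1,-8.3,31],"rotation":[0.168,0,0],"claw":0},{"slide":[3.1,-3.1,32],"rotation":[0.168,0,0],"claw":0},{"slide":[3.1,2.3,32],"rotation":[0.168,0,0],"claw":0},{"slide":[3.1,7.7,31.2],"rotation":[0.168,0,0],"claw":0},{"slide":[3.1,12.7,29.5],"rotation":[0.168,0,0],"claw":0},{"slide":[3.1,17.5,27],"rotation":[0.168,0,0],"claw":0},{"slide":[1.9,13.1,14.2],"rotation":[0.101,0,0],"claw":0},{"slide":[0,0,0],"rotation":[0,0,0],"claw":0}])

```text
clock: 12.4
ee_pos: [0.4631, -0.1337, 0.2598]
ee_rot: [-0.116, -0.697, -0.116, 0.698]
force: [-0.5, 0.1, 0.1]
finger_gap: 0.5
```

Run:
```python
from h import *
rep(); to([.465,-.1325,.157],-70.8)
```

```text
t 12.4 p [ 463.1 -133.7  259.8] F [-0.52  0.07  0.13] T [ 0.02 -0.01  0.01] gap 43.5 q [ 0.66 -0.   -0.47  1.79  0.    1.35 -1.05]
x [-0.001 -0.    -1.   ] yyaw -71.07 z [-0.946 -0.324  0.001]
slide [102.8  -0.5  -2.2]
rotvec [-0.0048  0.0009 -0.0002]
```

Call:
drive_tool(deltas=[{"slide":[30,0,-1.5],"rotation":[0,0,0],"claw":0},{"slide":[35,0,0],"rotation":[0,0,0],"claw":0},{"slide":[25,0,0],"rotation":[0,0,0],"claw":-0.2},{"slide":[12.5,0,0],"rotation":[0,0,0],"claw":-0.3},{"slide":[0,0,0],"rotation":[0,0,0],"claw":-0.3}])

```text
clock: 13.02
ee_pos: [0.4659, -0.1317, 0.1574]
ee_rot: [-0.117, -0.697, -0.118, 0.697]
force: [0.4, -0.1, 0.8]
finger_gap: 0.359
```

Run:
```python
from h import *
import cv2
rep()
cv2.imwrite("pics/w5.png",robot.capture("wrist")[:,:,::-1])
```

```text
t 13.03 p [ 465.9 -131.7  157.4] F [ 0.42 -0.05  0.77] T [-0.02  0.02 -0.04] gap 31.2 q [ 0.65  0.08 -0.48  1.93  0.04  1.14 -1.09]
x [-0.001  0.001 -1.   ] yyaw -70.84 z [-0.945 -0.328  0.001]
```

View pics/w5.png

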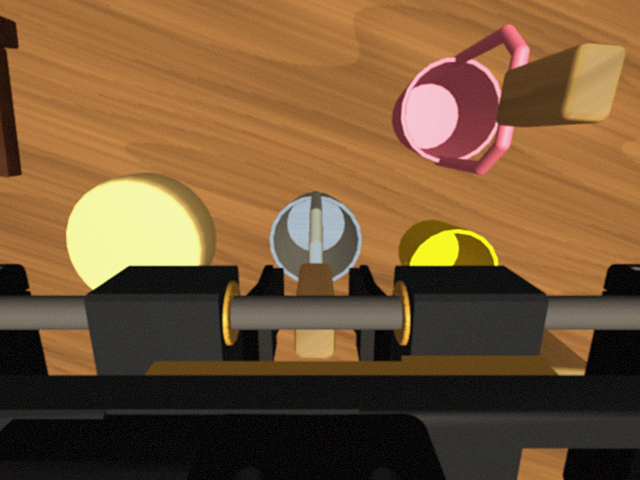

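The grey pail's grip is centred and aligned between the fingers at column 315. I'll grip it.

Call:
drive_tool(deltas=[{"slide":[0,0,0],"rotation":[0,0,0],"claw":-1},{"slide":[0,0,0],"rotation":[0,0,0],"claw":-1},{"slide":[0,0,0],"rotation":[0,0,0],"claw":-1},{"slide":[0,0,0],"rotation":[0,0,0],"claw":-1}], squeeze=30)

```text
clock: 13.58
ee_pos: [0.4665, -0.1323, 0.1582]
ee_rot: [0.117, 0.698, 0.117, -0.697]
force: [-0.9, 2.6, 7.3]
finger_gap: 0.182
```

Call:
drive_tool(deltas=[{"slide":[-8,0,0],"rotation":[0,0,0],"claw":-1},{"slide":[-30,0,0],"rotation":[0,0,0],"claw":-1},{"slide":[-50,0,0],"rotation":[0,0,0],"claw":-1},{"slide":[-50,0,0],"rotation":[0,0,0],"claw":-1},{"slide":[-20,0,0],"rotation":[0,0,0],"claw":-1},{"slide":[0,0,0],"rotation":[0,0,0],"claw":-1},{"slide":[0,0,0],"rotation":[0,0,0],"claw":-1}])

```text
clock: 14.45
ee_pos: [0.4654, -0.1326, 0.3141]
ee_rot: [-0.117, -0.697, -0.117, 0.698]
force: [-0.9, 1.0, -4.1]
finger_gap: 0.181
```

Run:
```python
from h import *
import cv2
rep()
cv2.imwrite("pics/w6.png",robot.capture("side")[:,:,::-1])
```

```text
t 14.45 p [ 465.4 -132.6  314.1] F [-0.88  1.03 -4.08] T [ 0.07  0.   -0.03] gap 15.8 q [ 0.66 -0.02 -0.46  1.7  -0.01  1.46 -1.04]
x [-0.002  0.001 -1.   ] yyaw -70.96 z [-0.945 -0.326  0.002]
```

View pics/w6.png

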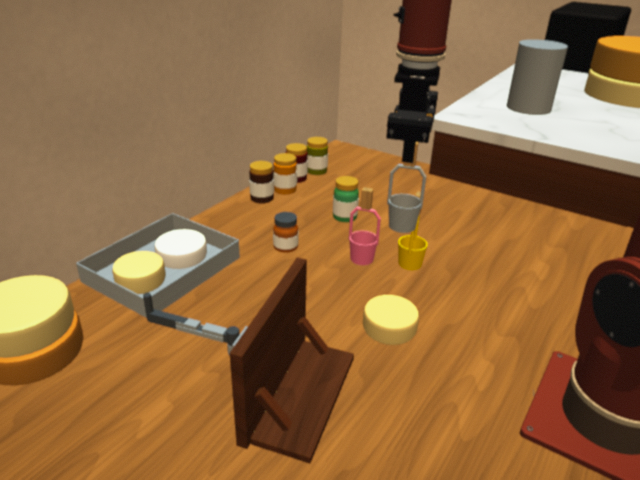

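The grey pail is lifted (gap 15.8 mm, weight about 4 N) and the hook stands out square. Next, transfer it to beyond the finial.

Run:
```python
from h import *
plan([.70,.33,.37],14.6,16,[.4,.7]+[1]*12+[.7,.4])
```

```text
([-1.6, -10.2, -10.5], [-0.042, 0.002, 0.002])
([-2.8, -17.0, -19.1], [-0.074, 0.0, -0.0])
([-3.9, -22.2, -29.0], [-0.105, 0.0, -0.0])
([-4.0, -19.0, -31.2], [-0.105, 0.0, -0.0])
([-3.9, -15.6, -33.0], [-0.105, 0.0, -0.0])
([-4.0, -12.2, -34.4], [-0.105, 0.0, -0.0])
([-4.0, -8.4, -35.6], [-0.105, 0.0, -0.0])
([-3.9, -4.7, -36.2], [-0.106, 0.0, -0.0])
([-4.0, -0.8, -36.5], [-0.105, 0.0, -0.0])
([-3.9, 3.1, -36.4], [-0.105, 0.0, -0.0])
([-4.0, 6.8, -35.9], [-0.105, 0.0, -0.0])
([-4.0, 10.5, -35.0], [-0.105, 0.0, -0.0])
([-3.9, 14.2, -33.6], [-0.105, 0.0, -0.0])
([-4.0, 17.6, -32.0], [-0.106, 0.0, -0.0])
([-2.8, 14.6, -21.0], [-0.073, 0.0, 0.0])
([-1.5, 9.2, -11.3], [-0.042, 0.0, 0.0])
```

Call:
drive_tool(deltas=[{"slide":[-15,-10.2,-10.5],"rotation":[-0.042,0,0],"claw":-1},{"slide":[-20,-17,-19.1],"rotation":[-0.074,0,0],"claw":-1},{"slide":[-20,-22.2,-29],"rotation":[-0.105,0,0],"claw":-1},{"slide":[-1,-19,-31.2],"rotation":[-0.105,0,0],"claw":-1},{"slide":[0,-15.6,-33],"rotation":[-0.105,0,0],"claw":-1},{"slide":[0,-12.2,-34.4],"rotation":[-0.105,0,0],"claw":-1},{"slide":[0,-8.4,-35.6],"rotation":[-0.105,0,0],"claw":-1},{"slide":[0,-4.7,-36.2],"rotation":[-0.105,0,0],"claw":-1},{"slide":[0,-0.8,-36.5],"rotation":[-0.105,0,0],"claw":-1},{"slide":[0,3.1,-36.4],"rotation":[-0.105,0,0],"claw":-1}])

```text
clock: 15.75
ee_pos: [0.6169, 0.1659, 0.3719]
ee_rot: [0.426, 0.564, 0.426, -0.564]
force: [-0.2, -0.3, -3.2]
finger_gap: 0.184
```

Call:
drive_tool(deltas=[{"slide":[0,6.8,-35.9],"rotation":[-0.105,0,0],"claw":-1},{"slide":[0,10.5,-35],"rotation":[-0.105,0,0],"claw":-1},{"slide":[0,14.2,-33.6],"rotation":[-0.105,0,0],"claw":-1},{"slide":[0,17.6,-32],"rotation":[-0.105,0,0],"claw":-1},{"slide":[0,14.6,-21],"rotation":[-0.074,0,0],"claw":-1},{"slide":[0,9.2,-11.3],"rotation":[-0.042,0,0],"claw":-1},{"slide":[0,0,0],"rotation":[0,0,0],"claw":-1},{"slide":[0,0,0],"rotation":[0,0,0],"claw":-1}])

```text
clock: 16.75
ee_pos: [0.7008, 0.3297, 0.3717]
ee_rot: [0.559, 0.433, 0.559, -0.433]
force: [-0.0, -0.1, -2.9]
finger_gap: 0.183
```

Run:
```python
from h import *
rep(); to([.70,.33,.262],14.6); to([.680,.404,.262],14.6)
```

```text
t 16.75 p [700.8 329.7 371.7] F [-0.   -0.08 -2.88] T [ 0.   -0.14 -0.02] gap 15.9 q [-0.17  0.7  -0.79  0.75  0.5   1.82 -0.44]
x [-0.  0. -1.] yyaw 14.49 z [ 0.25  -0.968 -0.   ]
slide [109.7  -0.6  -0.5]
rotvec [-0.0019 -0.0003  0.0003]
slide [109.7  -1.5 -77.1]
rotvec [-0.0019 -0.0003  0.0003]
```

Call:
drive_tool(deltas=[{"slide":[30,0,0],"rotation":[-0.002,0,0],"claw":-1},{"slide":[45,0,0],"rotation":[0,0,0],"claw":-1},{"slide":[30,0,-10],"rotation":[0,0,0],"claw":-1},{"slide":[4.5,0,-25],"rotation":[0,0,0],"claw":-1},{"slide":[0,-1,-25],"rotation":[0,0,0],"claw":-1},{"slide":[0,-0.5,-17],"rotation":[0,0,0],"claw":-1},{"slide":[0,0,0],"rotation":[0,0,0],"claw":-1},{"slide":[0,0,0],"rotation":[0,0,0],"claw":-1}])

```text
clock: 17.75
ee_pos: [0.6809, 0.4026, 0.2624]
ee_rot: [0.56, 0.433, 0.559, -0.433]
force: [-0.1, -0.9, -3.3]
finger_gap: 0.183
```

Run:
```python
from h import *
import cv2,pickle
rep()
for n in("wrist","side"):
    cv2.imwrite(f"pics/w7{n}.png",robot.capture(n)[:,:,::-1])
b=cv2.imread("pics/w7side.png")
cv2.imwrite("pics/w7sz.png",cv2.resize(b[190:390,60:300],None,fx=3,fy=3,interpolation=2))
```

```text
t 17.75 p [680.9 402.6 262.4] F [-0.07 -0.9  -3.3 ] T [-0.09 -0.18 -0.  ] gap 15.9 q [-0.21  0.74 -0.79  0.93  0.51  1.63 -0.57]
x [ 0.001 -0.001 -1.   ] yyaw 14.55 z [ 0.251 -0.968  0.001]
```

View pics/w7wrist.png

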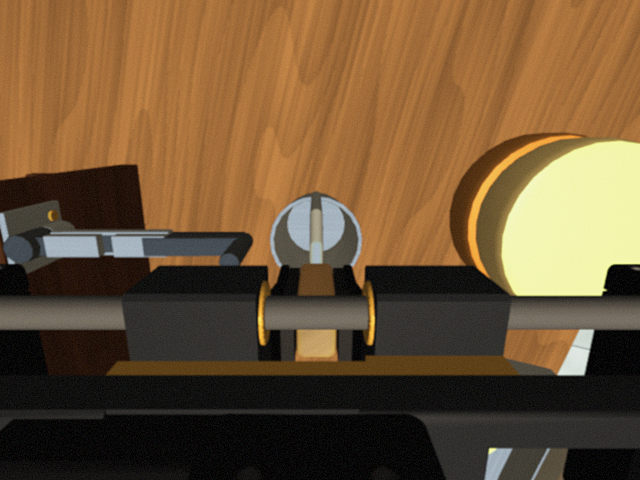

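View pics/w7sz.png

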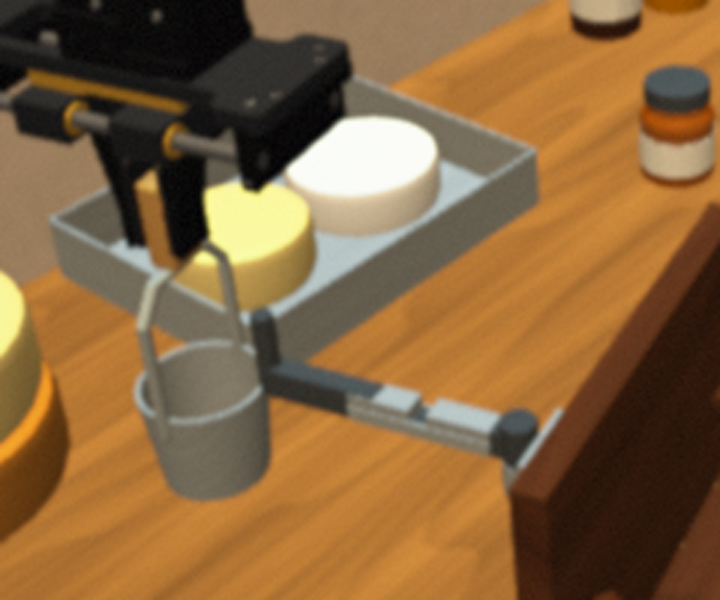

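Call:
drive_tool(deltas=[{"slide":[0,-10,-1],"rotation":[0,0,0],"claw":-1},{"slide":[0,-20,-0.7],"rotation":[0,0,0],"claw":-1},{"slide":[0,-22,0],"rotation":[0,0,0],"claw":-1},{"slide":[0,-22,0],"rotation":[0,0,0],"claw":-1},{"slide":[0,-22,0],"rotation":[0,0,0],"claw":-1},{"slide":[0,-20,0],"rotation":[0,0,0],"claw":-1},{"slide":[0,-12,0],"rotation":[0,0,0],"claw":-1},{"slide":[0,0,0],"rotation":[0,0,0],"claw":-1},{"slide":[0,0,0],"rotation":[0,0,0],"claw":-1}])

```text
clock: 18.98
ee_pos: [0.5564, 0.3729, 0.2621]
ee_rot: [0.56, 0.433, 0.559, -0.432]
force: [-0.3, -0.2, -4.0]
finger_gap: 0.183
```

```bash
cat >> h.py <<'E'
def arm():
    s,M=st(); u=np.array([.968,.2515]); r=s["ee_pos"][:2]-np.array([.496,.3563]); print("u",(r@u*1e3).round(1),"across",((r@np.array([-u[1],u[0]]))*1e3).round(1),"z",(s["ee_pos"][2]*1e3).round(2),"F",(M.T@s["force"]).round(2),"T",s["wrist_torque"].round(2),"t",round(s["clock"],2))
E
python3 - <<'E'
from h import *
import cv2
rep();arm()
for n in("side","scene"):
    cv2.imwrite(f"pics/w8{n}.png",robot.capture(n)[:,:,::-1])
b=cv2.imread("pics/w8side.png")
cv2.imwrite("pics/w8sz.png",cv2.resize(b[190:390,60:300],None,fx=3,fy=3,interpolation=2))
b=cv2.imread("pics/w8scene.png")
cv2.imwrite("pics/w8cz.png",cv2.resize(b[160:340,400:600],None,fx=3,fy=3,interpolation=2))
E
```

```text
t 18.98 p [556.4 372.9 262.1] F [-0.31 -0.24 -3.99] T [ 0.03 -0.14 -0.01] gap 15.9 q [-0.05  0.5  -0.89  1.33  0.38  1.49 -0.65]
x [ 0.  0. -1.] yyaw 14.6 z [ 0.252 -0.968  0.   ]
u 62.7 across 0.9 z 262.08 F [ 3.99 -0.36  0.15] T [ 0.03 -0.14 -0.01] t 18.98
```

View pics/w8sz.png

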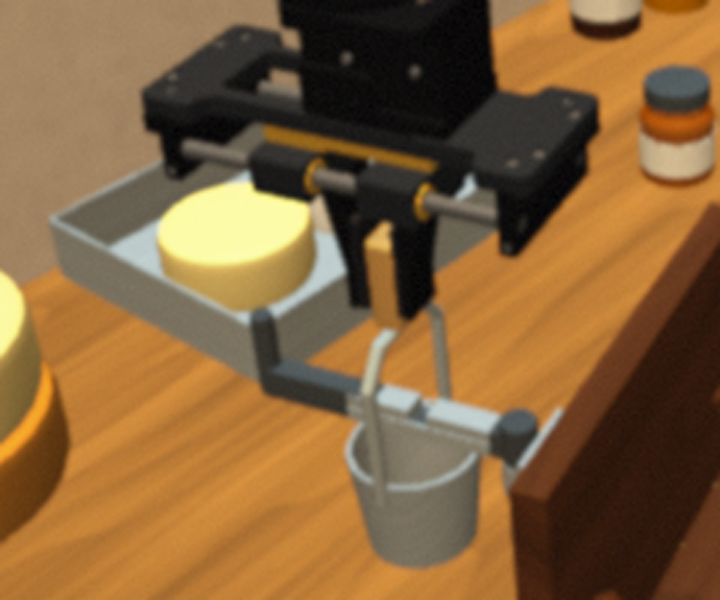

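View pics/w8cz.png

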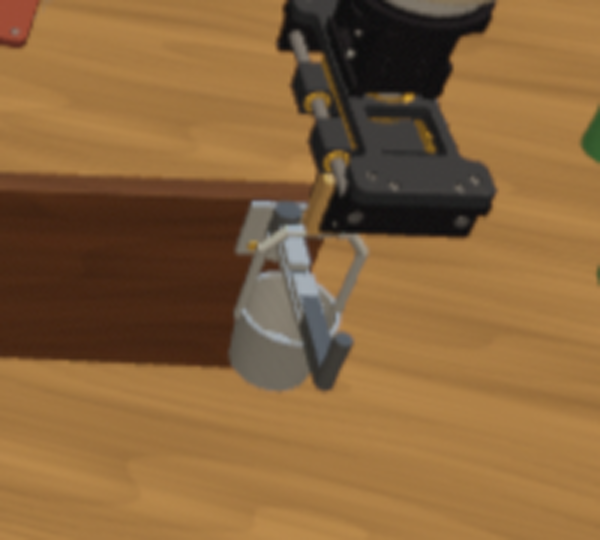

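The arm now passes through the bail. I'll lower to just above the sleeve, then feel.

Call:
drive_tool(deltas=[{"slide":[10,0,0],"rotation":[0,0,0],"claw":-1},{"slide":[15,0,0],"rotation":[0,0,0],"claw":-1},{"slide":[10,0,0],"rotation":[0,0,0],"claw":-1},{"slide":[2,0,0],"rotation":[0,0,0],"claw":-1},{"slide":[0,0,0],"rotation":[0,0,0],"claw":-1},{"slide":[0,0,0],"rotation":[0,0,0],"claw":-1}])

```text
clock: 19.82
ee_pos: [0.5559, 0.3735, 0.2256]
ee_rot: [0.56, 0.432, 0.56, -0.432]
force: [-0.4, 0.1, -3.3]
finger_gap: 0.181
```

```bash
python3 -c "
from h import *
arm()"
```

```text
u 62.3 across 1.6 z 225.64 F [ 3.28 -0.35 -0.21] T [-0.03 -0.12  0.02] t 19.82
```

Call:
drive_tool(deltas=[{"slide":[1.5,0,0],"rotation":[0,0,0],"claw":-1},{"slide":[1,0,0],"rotation":[0,0,0],"claw":-1}])

```text
clock: 20.08
ee_pos: [0.5557, 0.3733, 0.2227]
ee_rot: [0.56, 0.432, 0.56, -0.432]
force: [-0.1, -0.7, -3.6]
finger_gap: 0.183
```

Call:
drive_tool(deltas=[{"slide":[0.7,0,0],"rotation":[0,0,0],"claw":-1}])

```text
clock: 20.2
ee_pos: [0.5557, 0.3733, 0.2218]
ee_rot: [0.56, 0.432, 0.56, -0.432]
force: [-0.3, -0.4, -4.2]
finger_gap: 0.18
```

Call:
drive_tool(deltas=[{"slide":[0.7,0,0],"rotation":[0,0,0],"claw":-1}])

```text
clock: 20.32
ee_pos: [0.5557, 0.3733, 0.2211]
ee_rot: [0.56, 0.432, 0.56, -0.432]
force: [0.8, -0.5, -3.7]
finger_gap: 0.183
```

Call:
drive_tool(deltas=[{"slide":[0.7,0,0],"rotation":[0,0,0],"claw":-1}])

```text
clock: 20.45
ee_pos: [0.5557, 0.3733, 0.2205]
ee_rot: [0.56, 0.432, 0.56, -0.432]
force: [0.1, -0.0, -2.8]
finger_gap: 0.177
```

Call:
drive_tool(deltas=[{"slide":[0.7,0,0],"rotation":[0,0,0],"claw":-1}])

```text
clock: 20.58
ee_pos: [0.5557, 0.3733, 0.2197]
ee_rot: [0.56, 0.432, 0.56, -0.432]
force: [0.3, -0.1, -2.9]
finger_gap: 0.181
```

Call:
drive_tool(deltas=[{"slide":[0.7,0,0],"rotation":[0,0,0],"claw":-1}])

```text
clock: 20.7
ee_pos: [0.5557, 0.3733, 0.2191]
ee_rot: [0.56, 0.432, 0.56, -0.432]
force: [0.1, 0.2, -2.3]
finger_gap: 0.183
```

Call:
drive_tool(deltas=[{"slide":[0.7,0,0],"rotation":[0,0,0],"claw":-1}])

```text
clock: 20.82
ee_pos: [0.5558, 0.3734, 0.2187]
ee_rot: [0.56, 0.432, 0.56, -0.432]
force: [-0.1, -1.1, -0.3]
finger_gap: 0.181
```

Call:
drive_tool(deltas=[{"slide":[0.7,0,0],"rotation":[0,0,0],"claw":-1}])

```text
clock: 20.95
ee_pos: [0.5558, 0.3734, 0.2183]
ee_rot: [0.56, 0.432, 0.56, -0.432]
force: [-1.6, -1.5, 3.5]
finger_gap: 0.181
```

Call:
drive_tool(deltas=[{"slide":[0,0,0],"rotation":[0,0,0],"claw":-1}])

```text
clock: 21.08
ee_pos: [0.5558, 0.3734, 0.2183]
ee_rot: [0.56, 0.432, 0.56, -0.432]
force: [0.1, -1.7, 4.2]
finger_gap: 0.183
```

```bash
python3 -c "
from h import *
arm()"
```

```text
u 62.2 across 1.5 z 218.34 F [-4.21 -0.35  1.68] T [-0.32  0.22 -0.03] t 21.07
```

Touched the sleeve at TCP z = 218.4 mm. I'll drag toward the hinge with light pressure.

Call:
drive_tool(deltas=[{"slide":[-0.2,-1,0],"rotation":[0,0,0],"claw":-1},{"slide":[0,-1,0],"rotation":[0,0,0],"claw":-1}])

```text
clock: 21.32
ee_pos: [0.5548, 0.373, 0.2185]
ee_rot: [0.56, 0.433, 0.559, -0.432]
force: [3.9, 1.1, 3.4]
finger_gap: 0.183
```

Call:
drive_tool(deltas=[{"slide":[0,-1,0],"rotation":[0,0,0],"claw":-1}])

```text
clock: 21.45
ee_pos: [0.5535, 0.3727, 0.2184]
ee_rot: [0.56, 0.433, 0.559, -0.432]
force: [4.9, 0.7, 2.3]
finger_gap: 0.185
```

Call:
drive_tool(deltas=[{"slide":[0,-1,0],"rotation":[0,0,0],"claw":-1}])

```text
clock: 21.58
ee_pos: [0.5522, 0.3724, 0.2183]
ee_rot: [0.56, 0.433, 0.559, -0.432]
force: [3.1, 0.2, 3.9]
finger_gap: 0.184
```

Call:
drive_tool(deltas=[{"slide":[0,-1,0],"rotation":[0,0,0],"claw":-1}])

```text
clock: 21.7
ee_pos: [0.5501, 0.3719, 0.2176]
ee_rot: [0.559, 0.432, 0.56, -0.433]
force: [-0.3, -0.2, 0.2]
finger_gap: 0.18
```

```bash
python3 -c "
from h import *
arm()"
```

```text
u 56.2 across 1.5 z 217.59 F [-0.17 -0.36  0.12] T [ 0.01  0.14 -0.  ] t 21.7
```

Call:
drive_tool(deltas=[{"slide":[0,-1,0],"rotation":[0,0,0],"claw":-1}])

```text
clock: 21.82
ee_pos: [0.5485, 0.3713, 0.2165]
ee_rot: [0.559, 0.431, 0.56, -0.433]
force: [-0.1, 0.4, -3.7]
finger_gap: 0.18
```

Call:
drive_tool(deltas=[{"slide":[0,-1,0],"rotation":[0,0,0],"claw":-1}])

```text
clock: 21.95
ee_pos: [0.548, 0.3711, 0.2166]
ee_rot: [0.559, 0.431, 0.56, -0.433]
force: [-0.3, -0.3, -3.9]
finger_gap: 0.179
```

```bash
python3 -c "
from h import *
arm()"
```

```text
u 54.0 across 1.2 z 216.64 F [ 3.94 -0.34  0.17] T [-0.   -0.12 -0.02] t 21.95
```

Contact is lost over the notch. Now I lower into it in small steps.

Call:
drive_tool(deltas=[{"slide":[1,0,0],"rotation":[0,0,0],"claw":-1}])

```text
clock: 22.08
ee_pos: [0.5485, 0.3713, 0.2162]
ee_rot: [0.56, 0.432, 0.56, -0.433]
force: [-0.0, 0.3, -3.8]
finger_gap: 0.18
```

Call:
drive_tool(deltas=[{"slide":[1,0,0],"rotation":[0,0,0],"claw":-1}])

```text
clock: 22.2
ee_pos: [0.5488, 0.3714, 0.2155]
ee_rot: [0.56, 0.432, 0.56, -0.432]
force: [-0.6, -0.2, -3.1]
finger_gap: 0.18
```

Call:
drive_tool(deltas=[{"slide":[0.8,0,0],"rotation":[0,0,0],"claw":-1}])

```text
clock: 22.32
ee_pos: [0.5488, 0.3714, 0.2149]
ee_rot: [0.56, 0.432, 0.56, -0.432]
force: [-1.0, 0.0, -3.1]
finger_gap: 0.183
```

```bash
python3 -c "
from h import *
arm()"
```

```text
u 54.9 across 1.4 z 214.86 F [ 3.11 -0.97 -0.27] T [-0.07  0.09  0.01] t 22.32
```

Call:
drive_tool(deltas=[{"slide":[1,0,0],"rotation":[0,0,0],"claw":-1}])

```text
clock: 22.45
ee_pos: [0.5488, 0.3715, 0.214]
ee_rot: [0.56, 0.432, 0.56, -0.432]
force: [-1.4, -0.7, -2.7]
finger_gap: 0.183
```

Call:
drive_tool(deltas=[{"slide":[1,0,0],"rotation":[0,0,0],"claw":-1}])

```text
clock: 22.58
ee_pos: [0.5488, 0.3715, 0.213]
ee_rot: [0.56, 0.432, 0.56, -0.432]
force: [-1.3, -0.3, -2.8]
finger_gap: 0.18
```

Call:
drive_tool(deltas=[{"slide":[0.7,0,0],"rotation":[0,0,0],"claw":-1}])

```text
clock: 22.7
ee_pos: [0.5488, 0.3716, 0.2125]
ee_rot: [0.56, 0.432, 0.56, -0.432]
force: [-2.1, -1.4, 0.7]
finger_gap: 0.183
```

```bash
python3 -c "
from h import *
arm()"
```

```text
u 55.0 across 1.5 z 212.54 F [-0.71 -2.41  0.81] T [-0.26  0.42 -0.03] t 22.7
```

Call:
drive_tool(deltas=[{"slide":[-0.3,-1,0],"rotation":[0,0,0],"claw":-1}])

```text
clock: 22.82
ee_pos: [0.5484, 0.3714, 0.2129]
ee_rot: [0.56, 0.433, 0.559, -0.432]
force: [-0.1, -0.2, -3.1]
finger_gap: 0.185
```

Call:
drive_tool(deltas=[{"slide":[0.3,-0.5,0],"rotation":[0,0,0],"claw":-1}])

```text
clock: 22.95
ee_pos: [0.5479, 0.3712, 0.2127]
ee_rot: [0.56, 0.433, 0.559, -0.432]
force: [1.3, 0.8, -0.2]
finger_gap: 0.181
```

Call:
drive_tool(deltas=[{"slide":[0.5,0,0],"rotation":[0,0,0],"claw":-1}])

```text
clock: 23.08
ee_pos: [0.548, 0.3712, 0.2124]
ee_rot: [0.56, 0.433, 0.559, -0.432]
force: [1.7, -0.3, 2.1]
finger_gap: 0.181
```

```bash
python3 -c "
from h import *
arm()"
```

```text
u 54.1 across 1.4 z 212.41 F [-2.13  1.56  0.69] T [ 0.02 -0.4   0.04] t 23.07
```

Run:
```python
from h import *
import cv2
for n in("side","scene","wrist"):
    cv2.imwrite(f"pics/w9{n}.png",robot.capture(n)[:,:,::-1])
b=cv2.imread("pics/w9side.png")
cv2.imwrite("pics/w9sz.png",cv2.resize(b[270:380,140:260],None,fx=5,fy=5,interpolation=2))
b=cv2.imread("pics/w9scene.png")
cv2.imwrite("pics/w9cz.png",cv2.resize(b[200:310,440:560],None,fx=5,fy=5,interpolation=2))
```

```text
(no output)
```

View pics/w9sz.png

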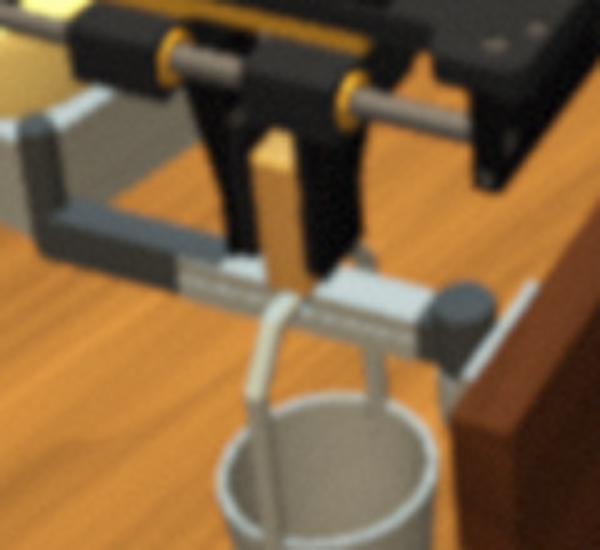

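View pics/w9cz.png

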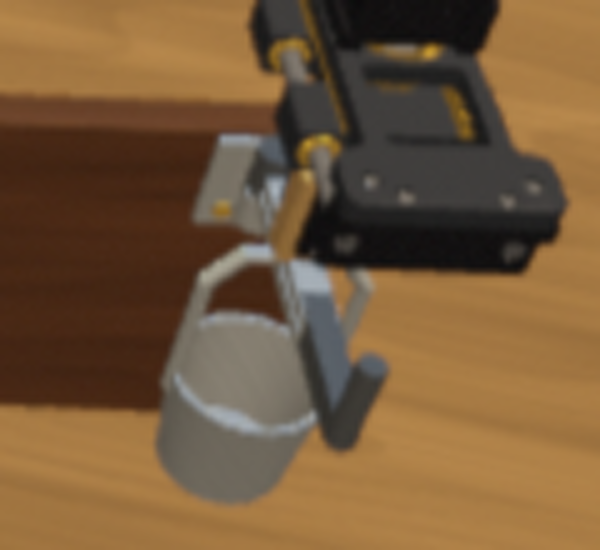

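View pics/w9wrist.png

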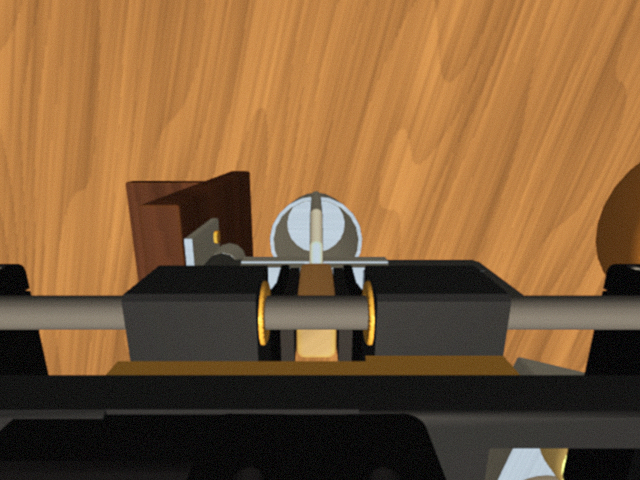

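Call:
drive_tool(deltas=[{"slide":[0.4,0.3,0],"rotation":[0,0,0],"claw":-1}])

```text
clock: 23.35
ee_pos: [0.5481, 0.3713, 0.2121]
ee_rot: [0.56, 0.433, 0.56, -0.432]
force: [-0.0, 0.1, 4.1]
finger_gap: 0.179
```

```bash
python3 -c "
from h import *
arm()"
```

```text
u 54.2 across 1.5 z 212.07 F [-4.09 -0.01 -0.13] T [-0.14 -0.15  0.01] t 23.35
```

Call:
drive_tool(deltas=[{"slide":[-0.4,-1.2,0],"rotation":[0,0,0],"claw":-1},{"slide":[0,0,0],"rotation":[0,0,0],"claw":-1}])

```text
clock: 23.6
ee_pos: [0.5471, 0.371, 0.2123]
ee_rot: [0.56, 0.433, 0.559, -0.432]
force: [4.2, 0.8, 4.0]
finger_gap: 0.182
```

```bash
python3 -c "
from h import *
arm()"
```

```text
u 53.2 across 1.4 z 212.31 F [-3.98  4.25  0.24] T [ 0.19 -1.04  0.01] t 23.6
```

Call:
drive_tool(deltas=[{"slide":[-1.8,0,0],"rotation":[0,0,0],"claw":-1},{"slide":[0,0,0],"rotation":[0,0,0],"claw":-1}])

```text
clock: 23.85
ee_pos: [0.5458, 0.3706, 0.2128]
ee_rot: [0.559, 0.431, 0.56, -0.433]
force: [0.9, 0.3, -2.2]
finger_gap: 0.182
```

```bash
python3 -c "
from h import *
arm()"
```

```text
u 51.8 across 1.3 z 212.77 F [ 2.16  0.94 -0.02] T [ 0.01 -0.15 -0.02] t 23.85
```

Call:
drive_tool(deltas=[{"slide":[0,-0.8,0],"rotation":[0,0,0],"claw":-1},{"slide":[0,0,0],"rotation":[0,0,0],"claw":-1}])

```text
clock: 24.1
ee_pos: [0.5457, 0.3705, 0.2131]
ee_rot: [0.56, 0.432, 0.56, -0.432]
force: [2.3, 1.5, -4.2]
finger_gap: 0.184
```

```bash
python3 -c "
from h import *
arm()"
```

```text
u 51.7 across 1.2 z 213.11 F [ 4.24  2.64 -0.91] T [ 0.22 -0.65  0.01] t 24.1
```

The hinge-side wall is at u = 51.7 and the outer wall at u = 54.9. The 3 mm of play matches a 10 mm notch with 7 mm wire, so the wire is in it. I'll centre, seat lightly and release.

Call:
drive_tool(deltas=[{"slide":[0,1.8,0],"rotation":[0,0,0],"claw":-1},{"slide":[0.8,0,0],"rotation":[0,0,0],"claw":-1},{"slide":[0,0,0],"rotation":[0,0,0],"claw":-1}])

```text
clock: 24.48
ee_pos: [0.5474, 0.3711, 0.2129]
ee_rot: [0.56, 0.432, 0.56, -0.432]
force: [0.6, -0.2, -2.7]
finger_gap: 0.18
```

```bash
python3 -c "
from h import *
arm()"
```

```text
u 53.5 across 1.4 z 212.89 F [2.72 0.51 0.33] T [-0.11 -0.09 -0.02] t 24.48
```

Call:
drive_tool(deltas=[{"slide":[0.5,0,0],"rotation":[0,0,0],"claw":-1},{"slide":[0,0,0],"rotation":[0,0,0],"claw":-1}], squeeze=12)

```text
clock: 24.72
ee_pos: [0.5475, 0.3712, 0.2127]
ee_rot: [0.56, 0.432, 0.56, -0.432]
force: [-1.2, -0.7, -0.5]
finger_gap: 0.184
```

```bash
python3 -c "
from h import *
arm()"
```

```text
u 53.6 across 1.5 z 212.68 F [ 0.54 -1.31  0.35] T [-0.26  0.2  -0.04] t 24.73
```

Call:
drive_tool(deltas=[{"slide":[0,0,0],"rotation":[0,0,0],"claw":-0.58},{"slide":[0,0,0],"rotation":[0,0,0],"claw":-0.54},{"slide":[0,0,0],"rotation":[0,0,0],"claw":-0.48},{"slide":[0,0,0],"rotation":[0,0,0],"claw":-0.4},{"slide":[0,0,0],"rotation":[0,0,0],"claw":-0.3},{"slide":[0,0,0],"rotation":[0,0,0],"claw":-0.2}])

```text
clock: 25.48
ee_pos: [0.5476, 0.3712, 0.2124]
ee_rot: [0.56, 0.432, 0.56, -0.432]
force: [0.0, -0.2, -0.1]
finger_gap: 0.37
```

Run:
```python
from h import *
import cv2
arm()
for n in("side","wrist"):
    cv2.imwrite(f"pics/x1{n}.png",robot.capture(n)[:,:,::-1])
b=cv2.imread("pics/x1side.png")
cv2.imwrite("pics/x1sz.png",cv2.resize(b[270:390,140:260],None,fx=5,fy=5,interpolation=2))
```

```text
u 53.7 across 1.4 z 212.38 F [0.07 0.   0.16] T [ 0.03 -0.12 -0.  ] t 25.48
```

View pics/x1sz.png

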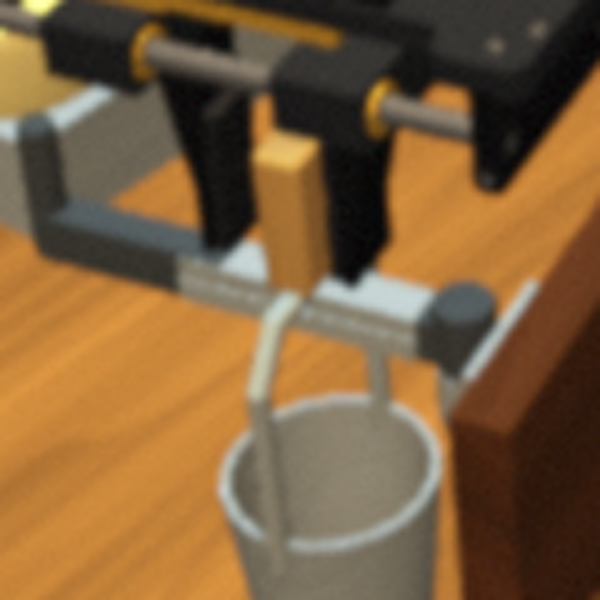

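View pics/x1wrist.png

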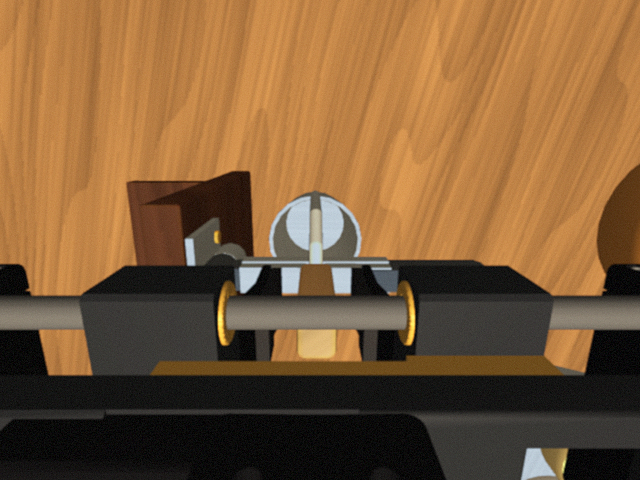

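The pail hangs free with its grip clear of both fingers. I'll withdraw straight up.

Call:
drive_tool(deltas=[{"slide":[-5,0,0],"rotation":[0,0,0],"claw":-0.1},{"slide":[-15,0,0],"rotation":[0,0,0],"claw":-0.1},{"slide":[-30,0,0],"rotation":[0,0,0],"claw":-0.1},{"slide":[-40,0,0],"rotation":[0,0,0],"claw":-0.1},{"slide":[-30,0,0],"rotation":[0,0,0],"claw":-0.1},{"slide":[0,10,40],"rotation":[0,0,0],"claw":0},{"slide":[0,10,50],"rotation":[0,0,0],"claw":0},{"slide":[0,0,50],"rotation":[0,0,0],"claw":0},{"slide":[0,0,20],"rotation":[0,0,0],"claw":0},{"slide":[0,0,0],"rotation":[0,0,0],"claw":0}])

```text
clock: 26.82
ee_pos: [0.6079, 0.2202, 0.3332]
ee_rot: [0.559, 0.433, 0.559, -0.433]
force: [-0.6, 0.5, -0.7]
finger_gap: 0.498
```

Run:
```python
from h import *
import cv2
rep()
for n,c in(("side",(180,400,100,300)),("scene",(170,340,370,570))):
    b=robot.capture(n)[:,:,::-1]; cv2.imwrite(f"pics/y1{n}.png",b)
    cv2.imwrite(f"pics/y1z{n}.png",cv2.resize(b[c[0]:c[1],c[2]:c[3]],None,fx=2.7 if n=="side" else 3.4,fy=2.7 if n=="side" else 3.4,interpolation=2))
```

```text
t 26.82 p [607.9 220.2 333.2] F [-0.59  0.54 -0.7 ] T [ 0.01 -0.11  0.03] gap 43.3 q [ 0.19  0.42 -0.88  1.27  0.32  1.59 -0.38]
x [ 0.001  0.    -1.   ] yyaw 14.5 z [ 0.25  -0.968  0.   ]
```

View pics/y1zside.png

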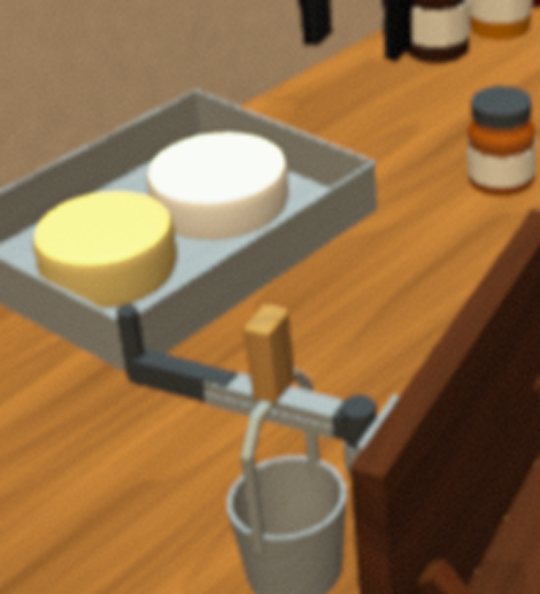

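View pics/y1zscene.png

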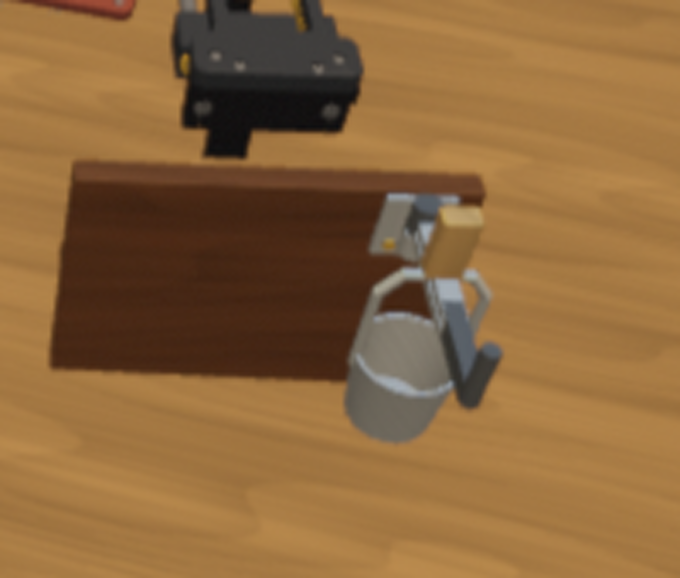

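View pics/y1scene.png

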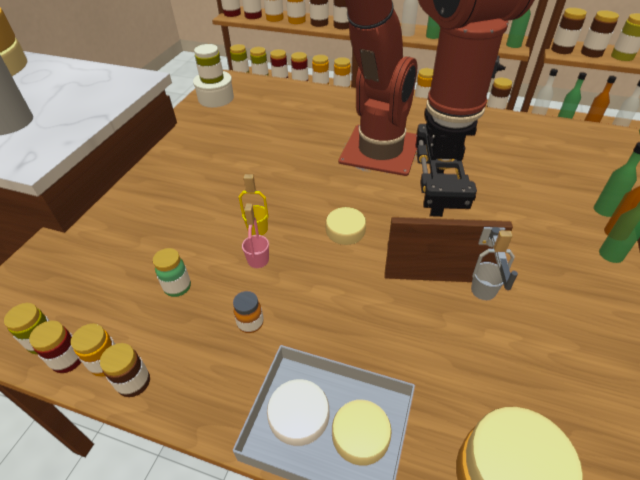

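The pail hangs on the arm, and the jars, cheese and coloured pails are unmoved. I'll let it settle, then check height, stillness and hook angle.

Call:
drive_tool(deltas=[{"slide":[0,0,0],"rotation":[0,0,0],"claw":0},{"slide":[0,0,0],"rotation":[0,0,0],"claw":0},{"slide":[0,0,0],"rotation":[0,0,0],"claw":0},{"slide":[0,0,0],"rotation":[0,0,0],"claw":0},{"slide":[0,0,0],"rotation":[0,0,0],"claw":0},{"slide":[0,0,0],"rotation":[0,0,0],"claw":0},{"slide":[0,0,0],"rotation":[0,0,0],"claw":0},{"slide":[0,0,0],"rotation":[0,0,0],"claw":0}])

```text
clock: 27.92
ee_pos: [0.6074, 0.2213, 0.3324]
ee_rot: [0.56, 0.432, 0.56, -0.432]
force: [0.6, 0.2, -0.7]
finger_gap: 0.498
```

Run:
```python
from h import *
import cv2
for n,c in(("side",(285,405,140,270)),("scene",(215,305,460,540))):
    b=robot.capture(n)[:,:,::-1].copy(); a=cv2.imread(f"pics/y1{n}.png")
    r=(slice(c[0],c[1]),slice(c[2],c[3]))
    print(n,"diff",np.abs(a[r].astype(int)-b[r]).mean(), cv2.phaseCorrelate(np.float32(cv2.cvtColor(a[r],6)),np.float32(cv2.cvtColor(b[r],6))))
    k=4.5 if n=="side" else 6.5
    cv2.imwrite(f"pics/y2{n}.png",b); cv2.imwrite(f"pics/y2z{n}.png",cv2.resize(b[r],None,fx=k,fy=k,interpolation=2))
```

```text
side diff 1.4166666666666667 ((0.4897067772002117, -0.017285597548692522), 1.0091158480703095)
scene diff 0.40069444444444446 ((-0.003546951298211809, -0.008224149604082243), 1.004248034954071)
```

View pics/y2zside.png

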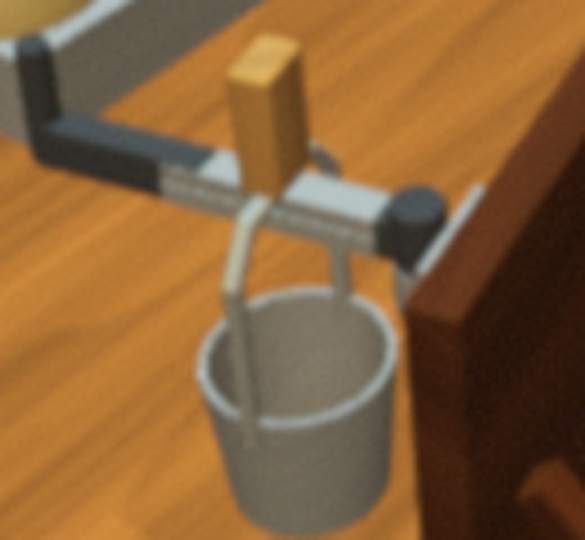

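View pics/y2zscene.png

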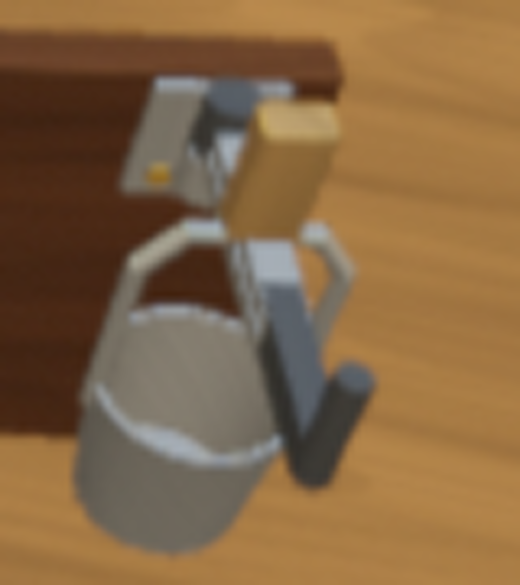

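```bash
python3 - <<'E'
from h import *
import cv2
a=cv2.imread("pics/y1side.png").astype(int);b=cv2.imread("pics/y2side.png").astype(int)
d=np.abs(a-b).max(2)[285:405,140:270]; ys,xs=np.where(d>25);print(len(ys), ys.min()+285 if len(ys) else 0,ys.max()+285 if len(ys) else 0,xs.min()+140 if len(xs) else 0,xs.max()+140 if len(xs) else 0)
sd=lambda *p:un(p,(140,285),4.5); sc=lambda *p:un(p,(460,215),6.5)
print("grip top",tri([(S,sc(300,120)),(D,sd(265,57))]))
f=tri([(S,sc(356,382)),(D,sd(33,45))]);print("finial top",f, tri([(S,sc(356,382)),(D,sd(33,45))],.225))
p=tri([(S,sc(231,101)),(D,sd(415,203))]);print("pin",p)
d=f[0]-p[0];print(np.degrees(np.arctan2(d[1],d[0])),np.hypot(d[0],d[1]))
E
python3 - <<'E'
import cv2,numpy as np
import sys
sys.path.insert(0,'.')
from h import *
b=[]
for i in range(3): b.append(robot.capture("side").astype(int)[285:405,140:270])
print([np.abs(b[i]-b[0]).mean() for i in(1,2)],[np.abs(b[i]-b[0]).max() for i in(1,2)])
a=cv2.imread("pics/y2side.png")[285:405,140:270,::-1].astype(int);print(np.abs(a-b[0]).mean())
E
```

```text
2 367 368 184 184
grip top (array([0.54762682, 0.36676853, 0.24051744]), np.float64(0.66))
finial top (array([0.63220436, 0.39074456, 0.22238647]), np.float64(0.95)) (array([0.63179632, 0.39118414]), np.float64(1.89))
pin (array([0.49788007, 0.35469713, 0.1970042 ]), np.float64(0.33))
15.022022373541008 0.139077075323539
[np.float64(1.415), np.float64(1.4132051282051281)] [np.int64(20), np.int64(10)]
1.42508547008547
```

The pail is still, as the frame differences are only noise. With the finial's height bias of −2.6 mm taken out, the grip top is at about 243 mm (expected 242.5 in the notch, 249.5 on the sleeve). The arm is at 15.0°, against 14.5° for square to the board.

```bash
python3 -c "
from plant import robot
print(robot.close_job())"
```

```text
the job is handed in; nothing more can be done
None
```

The hook is swung out to its stop and the grey pail hangs still in the notch. I handed the job in at about 28 s of the 72 s allowed.

- **Hook:** I pinched the finial and swung it out until the force rose against the stop. The highest reading there was about 6.5 N.
- **Pail:** I threaded the bail over the finial and set the wire on the sleeve with about 8 N. Dragging it toward the hinge, I felt it drop at about 53 mm from the hinge. Both notch walls were felt 3 mm apart, which fits a 7 mm wire in a 10 mm notch. Then I released it and drew the gripper straight up.

**Last checks:**
- **Stillness:** Pictures about 1 s apart differ only by camera noise, so the pail is still.
- **Height:** The grip top measures about 243 mm after removing the camera's height bias. That compares with 242.5 mm expected in the notch and 249.5 mm on the sleeve.
- **Hook angle:** The arm is within about 0.6° of square to the board.
- **Bystanders:** The jars and cheese, and the pink and yellow pails, look unmoved.

**One check disagreed:** by the arm's own position readings, the wire dropped about 6.1 mm from sleeve to notch, not 7 mm. I put this down to a slight slip of the grip between the fingers, since the walls and the final height both say it is seated.

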